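Load the sloped slide-case cradle and snap its retaining bar shut

TASK

Get the slide cases ready to be carried: stack all of those lying on the table flat on top of one another on the cradle's sloped deck, in one neat square pile with every case's short end up against the backstop. Only then swing the cradle's retaining bar over across the front of the pile and push it down so that the sprung gate of its snap hook is pressed open by the ring and snaps shut behind it. Leave the mug, the oil bottle and the tape roll where they are.

Things in the scene. Friction and masses are not known exactly. Their poses are not given: they have to be found in the camera images.
- case_a: flat grey slide case, a closed box 84 (x) x 46 (y) x 20 (z) mm, 0.06 to 0.12 kg, rounded edges, small catch on one short end; origin at the centre of its underside, x along its length, z out of its lid. Lies flat on the table at the start. It may be absent. Either short end may face the backstop.
- case_b: flat grey slide case, a closed box 84 (x) x 46 (y) x 20 (z) mm, 0.06 to 0.12 kg, rounded edges, small catch on one short end; origin at the centre of its underside, x along its length, z out of its lid. Lies flat on the table at the start. It may be absent. Either short end may face the backstop.
- case_c: flat grey slide case, a closed box 84 (x) x 46 (y) x 20 (z) mm, 0.06 to 0.12 kg, rounded edges, small catch on one short end; origin at the centre of its underside, x along its length, z out of its lid. Lies flat on the table at the start. It may be absent. Either short end may face the backstop.
- case_d: flat grey slide case, a closed box 84 (x) x 46 (y) x 20 (z) mm, 0.06 to 0.12 kg, rounded edges, small catch on one short end; origin at the centre of its underside, x along its length, z out of its lid. Lies flat on the table at the start. It may be absent. Either short end may face the backstop.
- deck: sloped aluminium deck of the cradle, 90 mm long, 134 mm wide, no side walls, fixed, with a backstop 84 mm wide and 75 mm high at its lower end (away from the robot). Origin on the deck surface at the middle of the backstop's foot, 20 mm above the table; x runs down the slope (0.26 rad) and the backstop's face is the plane x = 0; z is square to the deck, whose surface is z = 0, x = -90 to 0, y = -67 to 67 mm
- pile (a point): point on the deck surface where the origin of the lowest case belongs (42 mm uphill from the backstop, on the middle line); axes as the deck's; the next cases go 20, 40, 60 mm above it along z. A case stays where it is let go on the slope, it does not slide by itself
- bar (a joint): retaining bar in front of (uphill from) the deck, hinged at the deck's +y side, rad: 0 down, level across the front, its hook over the ring; 1.57 upright; 1.8 (stop) leaning outwards to +y. Stiff hinge (0.13 N m): stays where it is left. Flat steel strip 24 mm wide, 5 mm thick, 24 mm to the upper side of the hinge axis; a black press pad on its outer (upper) side, a snap hook at its end, 0.155 to 0.19 m from the hinge
- gate (a joint): sprung gate across the mouth of the snap hook, rad: 0 shut, up to about 0.85 pushed inwards; it opens inwards only and springs back. As the bar comes down the gate meets the ring at a bar value of about 0.19, is pushed open, and snaps shut below the ring at about 0.04 (the bar stops at 0); this takes 8 to 16 N on the pad. Once snapped, the hook does not lift off
- bar_hinge (a point): point on the bar's hinge axis, 50 mm above the table. Axes as the bar: x along the hinge axis, level, in the direction in which the slope falls; y from the hook towards the hinge; z the bar's upper side. The bar swings about this x axis, and at 0 it lies along -y of the deck
- bar_pad (a point): centre of the outer face of the black press pad (26 x 34 mm) on the bar, 105 mm from the hinge along the bar and 31.5 mm to its upper side; axes as the bar: z looks out of the pad and points straight up when the bar is down
- ring_top (a point): centre of the top bar of the fixed steel D-ring, 6 mm rod, ring 26 mm wide, at the deck's -y side, 64 mm above the table; the top bar runs parallel to the hinge axis; z up
- mug: mug, 78 x 114 x 93 mm, a bystander; origin at the centre of its underside
- oil_bottle: small brown bottle with black cap, 26 x 26 x 62 mm, a bystander; origin at the centre of its underside
- tape_roll: roll of clear tape lying flat, 72 x 70 x 19 mm, a bystander; origin at the centre of its underside. (Between it and the robot stands a fixed desk lamp, an obstacle for the arm: thin pole at about x 0.28 to 0.36, y 0, with a flat head at x 0.12 to 0.26, y -0.02 to 0.02, z 0.59 to 0.68 m)
There are look-alikes about, which are no part of the job. Leave any green look-alike of the case_d alone.

How it is judged:
On the way, in this order (a step that is already met when the one before it is completed fails the run):
1. all the cases present are stacked against the backstop, while the bar is still open (x of case_a in the frame of deck between -0.049 and -0.034 m and y of case_a in the frame of deck between -0.014 and 0.014 m and z of case_a in the frame of deck between -0.004 and 0.066 m and angle between the z axis of each of case_a, case_b, case_c, case_d and the z axis of deck, either way round below 0.1 rad and angle between the x axis of each of case_a, case_b, case_c, case_d and the x axis of deck, either way round below 0.14 rad and linear speed of each of case_a, case_b, case_c, case_d below 0.02 m/s and x of case_b in the frame of deck between -0.049 and -0.034 m and y of case_b in the frame of deck between -0.014 and 0.014 m and z of case_b in the frame of deck between -0.004 and 0.066 m and x of case_c in the frame of deck between -0.049 and -0.034 m and y of case_c in the frame of deck between -0.014 and 0.014 m and z of case_c in the frame of deck between -0.004 and 0.066 m and x of case_d in the frame of deck between -0.049 and -0.034 m and y of case_d in the frame of deck between -0.014 and 0.014 m and z of case_d in the frame of deck between -0.004 and 0.066 m and value of joint bar above 0.5 rad), for 0.3 s.
2. the ring presses the gate of the snap hook open as the bar comes down (value of joint gate above 0.25 rad and value of joint bar below 0.2 rad).
At the end, for the whole second after the job is handed in: every case present lies flat (0.1 rad) on the slope in one pile, its end within 7 mm of the backstop, within 14 mm of the deck's middle line, turned by less than 0.14 rad, at rest; bar down (below 0.14 rad) with the ring caught in the hook and the gate shut (below 0.08 rad) (x of case_a in the frame of deck between -0.049 and -0.034 m and y of case_a in the frame of deck between -0.014 and 0.014 m and z of case_a in the frame of deck between -0.004 and 0.066 m and angle between the z axis of each of case_a, case_b, case_c, case_d and the z axis of deck, either way round below 0.1 rad and angle between the x axis of each of case_a, case_b, case_c, case_d and the x axis of deck, either way round below 0.14 rad and linear speed of each of case_a, case_b, case_c, case_d below 0.02 m/s and x of case_b in the frame of deck between -0.049 and -0.034 m and y of case_b in the frame of deck between -0.014 and 0.014 m and z of case_b in the frame of deck between -0.004 and 0.066 m and x of case_c in the frame of deck between -0.049 and -0.034 m and y of case_c in the frame of deck between -0.014 and 0.014 m and z of case_c in the frame of deck between -0.004 and 0.066 m and x of case_d in the frame of deck between -0.049 and -0.034 m and y of case_d in the frame of deck between -0.014 and 0.014 m and z of case_d in the frame of deck between -0.004 and 0.066 m and value of joint bar below 0.14 rad and value of joint gate below 0.08 rad); the robot touches nothing.
It fails at once if mug pushed more than 3 cm away (distance of mug from where it was at the start of the episode above 0.03 m).
It fails at once if oil_bottle pushed more than 3 cm away (distance of oil_bottle from where it was at the start of the episode above 0.03 m).
It fails at once if tape_roll pushed more than 3 cm away (distance of tape_roll from where it was at the start of the episode above 0.03 m).
Of case_a, case_b, case_c, case_d only 3 to 4 are there at a start; the rules pass over those that are not, and their reading is None.
At some moment in a run one of case_a, case_b, case_c, case_d may be knocked a few centimetres aside while the robot is not near it.
Once in a run the grip may slacken for a moment while it holds something.
It also fails if it takes over 210 s, if anything falls off the work surface, if the arm or the gripper's body presses on something with over 40 N, if the wrist force passes 120 N, or if a joint passes its speed limit or range.

ROBOT

A 6-joint arm with a two-finger parallel gripper is mounted at the origin on a cart in front of the work surface, level with it; the furniture and walls round the work are solid. World frame = base frame: x ahead of the robot, y to its left, z up, the work surface at z = 0. Lengths are in m, angles in rad, forces in N, time in s.
With the tool pointing down it reaches from about 0.4 to 0.825 m from the base axis. Payload 7 kg.
Tool frame: the origin (TCP) lies midway between the tips of the shut fingers; the grasp point (between the pads) lies 19 mm behind it; z points along the fingers, y is the line along which they close (so a half turn about z gives the same grasp; the last joint's range is limited). The gripper opens to 88 mm and grips with 3 to 60 N. Pads are 19 mm wide; open, the fingers measure 130 mm over their backs; the gripper's body (78 mm by 193 mm) begins 47 mm behind the grasp point.
Start: joints at [1.591, 0.359, 0.012, 0, -1.224, -0.288], TCP at [0.179, 0.651, 0.227] pointing down, gripper open.
Joint ranges: [-3.07, 3.07], [-1.43, 2.12], [-1.02, 1.25], [-3.03, 1.67], [-3.05, -0], [-3.03, 3.03]. Speed limits (rad/s): [2.39, 2.39, 3.01, 3.14, 3.14, 3.14].

INTERFACE

Orientations are given as a unit quaternion [x, y, z, w].
In Python, from plant import sensors, optics, r, regions_of gives the robot as it stands. The module is installed in compiled form; this text tells all that it offers.
- The arm moves only by the tool jog_arm, never from a script. Its argument "moves" is a list that holds one entry, the list of rows, each a list of 6 numbers: the shift along the tool's x, y, z in cm, then the turn, a rotation vector about the tool's x, y, z in degrees. A call has 1 to 12 rows; each row is the pose to reach, as a shift and turn from the pose commanded when the call began, along the tool's axes at that moment; what a row does not reach only later rows make up. A row lasts 1/12 s, in which the tool goes at most 41.7 mm and 7.16 degrees, less where a joint would pass 70% of its speed; a pose out of reach is approached as far as the arm can. A call with a gripper value outside its range is refused whole. "jaw" is the opening in per cent of the stroke, from 0 (shut) to 100 (fully open), set as the call begins (left out, the last holds). The fingers move at their own pace and stop on an object; "squeeze" is the grip in N (left out, the last holds). Time passes only in rows, so rows that repeat a pose let the fingers close. It gives the time, the measured TCP pose, the force, the opening and the grip force at its end, in the units of the state.
- sensors.get_obs(): the state, without advancing time (a new reading comes with each control period).
- optics.grab_frame(name): name is "scene" or "top" or "wrist"; returns a dict with "image" (384x512x3 uint8, red, green, blue), "vfov" (degrees; the focal length in pixels is half the picture's height over the tangent of half this angle, whatever the lens; pixels are square), "cx", "cy" (the principal point, pixels), "eye" and "attitude" of the camera in the world. Camera axes: x right, y down, z forward; pixel columns grow to the right and rows downward; lengths in m; the calibration is good to about 2 mm. A picture is of the moment at which its call begins. There is no depth.
- r.close_job(): hands the job in; it is judged then, once.
Trained networks look in the newest picture that a camera, given by its name, has taken for a name from the list of things; names that differ only in an ending like _2 or _b are one class to them, and where a whole thing is asked for, a point or a joint stands for the part that bears it (a point fixed in the world has none). Each returns a list of dicts, best first, with "score" (0 to 1); they miss things now and then, are a little off and sometimes report something else, mostly with a low value. They report only what shows in the picture. A call takes as long as a camera call. They do not tell look-alikes from the thing itself.
- regions_of(camera, target): "region" (384x512 bool, what is visible of it) and "location" ([column, row] in pixels, amid what is visible of it).
The state is a dict: "t": time; "joint_positions": joint angles; "joint_vel": joint speeds; "joint_torque": joint torques, N m; "tool_pos": TCP position; "tcp_rot": TCP orientation; "wrist_force": force on the tool from outside, world axes, zero at the start; "wrist_torque": the same for the moment, N m; "opening": finger opening in m; "gripper_force": force on a finger pad.
Only numpy, scipy, OpenCV 4.12 (cv2) and the standard library are available. Lean on these libraries where they do the work, as an engineer would, in place of code of your own. Each camera call takes 0.05 s, during which the arm holds its last target. There are 200 camera calls.

## Working session

There is one attempt and no reset: what is moved stays moved. The work goes in short steps, Python scripts to look and compute and a tool call to move; the robot and the scene stay as the last step left them, time stands still between calls to the robot, and variables do not carry over. Pictures are saved under pics/ and viewed, at most 14 in all, crops included, and the job is handed in when it is done.

Besides the shell and the picture viewer there is one more tool, called after "Request:" as name(argument=value, ...) on one line, values as JSON. jog_arm: Moves the arm, as the interface text tells. Its arguments: {"type":"object","properties":{"moves":{"type":"array"},"jaw":{"type":"number"},"squeeze":{"type":"number"}},"required":["moves"]}

```bash
mkdir -p pics
cat > h.py <<'E'
import numpy as np, cv2
from scipy.spatial.transform import Rotation as R
from plant import sensors, optics, r, regions_of
def grab(n,save=None):
    f=optics.grab_frame(n)
    if save: cv2.imwrite('pics/'+save,f['image'][:,:,::-1])
    return f
def cam(f):
    h=f['image'].shape[0]; F=h/2/np.tan(np.radians(f['vfov'])/2)
    a=np.array(f['attitude']); M=R.from_quat(a).as_matrix() if a.size==4 else a.reshape(3,3)
    return F,M,np.array(f['eye'])
def ray(f,px):
    F,M,e=cam(f); px=np.atleast_2d(px).astype(float)
    d=np.c_[(px[:,0]-f['cx'])/F,(px[:,1]-f['cy'])/F,np.ones(len(px))]@M.T
    return e,d
def at_z(f,px,z):
    e,d=ray(f,px); return e+d*((z-e[2])/d[:,2])[:,None]
def proj(f,P):
    F,M,e=cam(f); c=(np.atleast_2d(P)-e)@M
    return np.c_[c[:,0]/c[:,2]*F+f['cx'],c[:,1]/c[:,2]*F+f['cy']]
E
python3 - <<'E'
from h import *
a=grab('scene');b=grab('top');
cv2.imwrite('pics/s.png',a['image'][:,:,::-1]);cv2.imwrite('pics/t.png',b['image'][:,:,::-1])
for f in (a,b): print(f['vfov'],f['cx'],f['cy'],f['eye'],f['attitude'])
for c,f in(('top',b),('scene',a)):
  for n in['case_a','deck','bar','bar_pad','gate','ring_top','mug','oil_bottle','tape_roll']:
    for d in regions_of(c,n):
        print(c,n,round(d['score'],2),np.round(d['location']),d['region'].sum(),at_z(f,d['location'],0.02).round(3)[0])
print(sensors.get_obs())
E
```

```text
45.101302724141085 250.64266537982527 198.12229501899813 [ 0.23038362 -0.3888681   0.85418542] [ 0.89644506 -0.26976295  0.10119323 -0.33671077]
46.60436701276091 243.12772861127607 196.34518292266398 [0.46342453 0.19561608 1.32025903] [ 0.70773903 -0.7043825   0.03709939 -0.03967879]
top case_a 0.9 [300. 162.] 472 [0.708 0.032 0.02 ]
top case_a 0.87 [158. 237.] 483 [0.485 0.447 0.02 ]
top case_a 0.7 [182. 263.] 494 [0.41  0.377 0.02 ]
top case_a 0.56 [241. 258.] 457 [0.427 0.205 0.02 ]
top deck 0.68 [236. 177.] 1752 [0.663 0.223 0.02 ]
top bar 0.73 [193. 192.] 238 [0.617 0.347 0.02 ]
top bar 0.65 [241. 258.] 425 [0.425 0.207 0.02 ]
top bar_pad 0.7 [193. 193.] 255 [0.614 0.349 0.02 ]
top bar_pad 0.52 [182. 265.] 453 [0.404 0.378 0.02 ]
top gate 0.18 [185. 157.] 94 [0.723 0.374 0.02 ]
top ring_top 0.76 [235. 183.] 4517 [0.644 0.226 0.02 ]
top ring_top 0.38 [184. 158.] 76 [0.719 0.376 0.02 ]
top mug 0.96 [252. 133.] 828 [0.794 0.174 0.02 ]
top tape_roll 0.52 [323. 211.] 306 [ 0.563 -0.033  0.02 ]
scene case_a 0.95 [170. 246.] 484 [0.408 0.202 0.02 ]
scene case_a 0.84 [153. 169.] 566 [0
[... 778 characters left out ...]
00,  3.58594288e-01,  1.18814095e-02,  2.72861930e-05,
       -1.22411614e+00, -2.88104553e-01]), 'joint_vel': array([-4.81577758e-04,  2.13944711e-04, -9.95915214e-04, -9.05948249e-04,
        1.19619456e-05,  3.65564202e-04]), 'joint_torque': array([-1.23418220e-03, -5.82388043e+01,  2.93304902e+01,  7.00272202e+00,
        1.25674589e-02, -8.37438108e-06]), 'tool_pos': array([0.17862043, 0.6509032 , 0.22656176]), 'tcp_rot': array([ 9.91050503e-01, -1.33487453e-01,  1.51899903e-05,  1.41820140e-05]), 'wrist_force': array([-0.06994019, -0.77444817, -0.59723851]), 'wrist_torque': array([-5.36464215e-05, -6.47599390e-03, -2.55443303e-02]), 'gripper_force': 0.0, 'opening': 0.08756530538452648}
```

View pics/t.png

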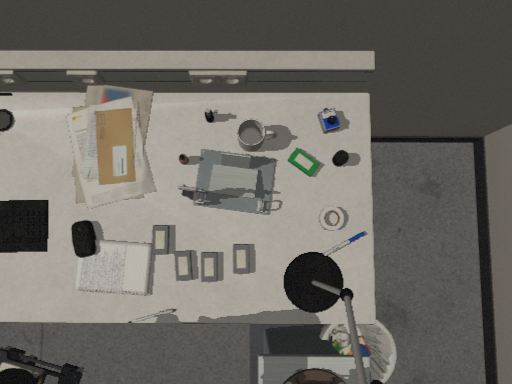

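View pics/s.png

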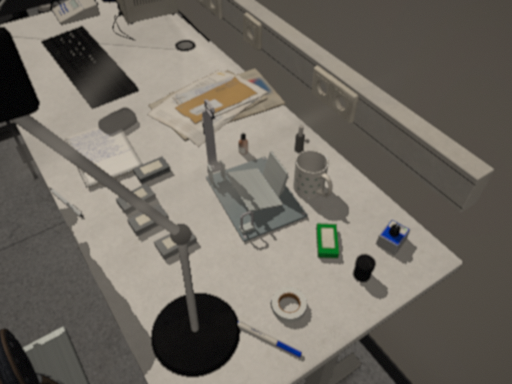

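The top view shows the pictures' contents: four grey cases at (161,240), (183,265), (209,266) and (241,258), the cradle at (235,180), a green look-alike at (304,161), the brown bottle at (184,159), the mug at (252,135) and the tape at (332,218). Other things that could be mistaken for a case are the black mouse (84,238) and the notebook (115,267). I choose the four grey boxes.

Run:
```python
import cv2
t=cv2.imread('pics/t.png')
cv2.imwrite('pics/t2.png',cv2.resize(t[125:290,135:290],None,fx=3.6,fy=3.6,interpolation=cv2.INTER_CUBIC))
s=cv2.imread('pics/s.png')
cv2.imwrite('pics/s2.png',cv2.resize(s[90:265,110:315],None,fx=3.4,fy=3.4,interpolation=cv2.INTER_CUBIC))
```

```text
(no output)
```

View pics/t2.png

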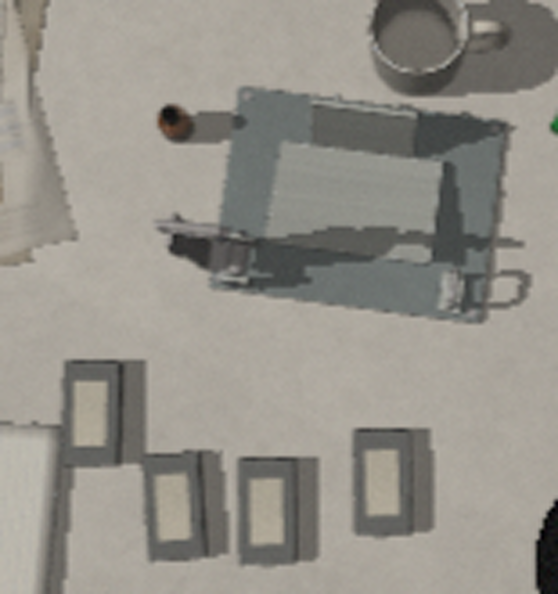

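View pics/s2.png

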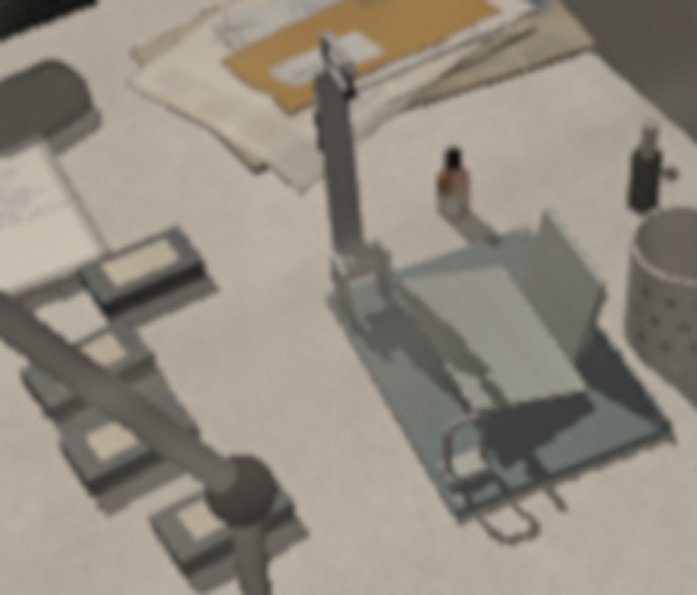

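```bash
cat >> h.py <<'E'
def down(yaw,pitch=0.):
    "tool z down, tool x along heading yaw; pitch>0: tool z tilted like -normal of a deck falling along yaw"
    return R.from_euler('z',yaw)*R.from_euler('y',pitch)*R.from_euler('x',np.pi)
def go(p,rot):
    o=sensors.get_obs(); T=R.from_quat(o['tcp_rot']); 
    d=T.inv().apply(np.array(p)-o['tool_pos'])*100
    w=np.degrees((T.inv()*rot).as_rotvec())
    print('row',d.round(2).tolist(),w.round(2).tolist(),'rows>=',round(max(np.linalg.norm(d)/4.17,np.linalg.norm(w)/7.16),1))
E
python3 - <<'E'
from h import *
b=optics.grab_frame('top'); t=b['image']
# cases: lid rectangles
for px in [(161,240),(183,265),(209,266),(241,258)]:
    ds=regions_of('top','case_a'); break
for d in ds:
    c=cv2.minAreaRect(np.argwhere(d['region'])[:,::-1].astype(np.float32)); P=at_z(b,cv2.boxPoints(c),0.02)
    e=[P[1]-P[0],P[2]-P[1]]; e.sort(key=np.linalg.norm); print(P.mean(0).round(3),[round(np.linalg.norm(x),3) for x in e],'yaw',np.degrees(np.arctan2(e[1][1],e[1][0])).round(1),d['score'])
u=lambda x,y:(135+x/3.6-.4,125+y/3.6-.4)
bt=at_z(b,[u(312,105),u(415,118)],.0925); print('backstop top',bt.round(3))
d=bt[0]-bt[1]; yaw=np.arctan2(d[1],d[0])-np.pi/2; print('yaw',yaw, np.linalg.norm(d))
print('origin',(bt.mean(0)-.0193*np.array([np.cos(yaw),np.sin(yaw),0])).round(3))
print('ring',at_z(b,[u(452,287)],.064).round(3))
print('green',at_z(b,[(304,161)],.02),'bottle',at_z(b,[(184,159)],.06),'hook',at_z(b,[u(160,225)],.24))
go([.45,.30,.38],down(0))
E
```

```text
[0.709 0.024 0.02 ] [np.float64(0.051), np.float64(0.086)] yaw -126.0 0.95
[0.423 0.207 0.02 ] [np.float64(0.048), np.float64(0.088)] yaw -176.4 0.83
[0.401 0.298 0.02 ] [np.float64(0.046), np.float64(0.083)] yaw -179.4 0.77
[0.402 0.37  0.02 ] [np.float64(0.046), np.float64(0.08)] yaw -179.0 0.63
[0.478 0.44  0.02 ] [np.float64(0.048), np.float64(0.085)] yaw -1.5 0.61
backstop top [[0.717 0.262 0.093]
 [0.707 0.182 0.093]]
yaw -0.12324411470296104 0.08075941590608728
origin [0.693 0.225 0.093]
ring [[0.578 0.152 0.064]]
green [[0.71123098 0.02115341 0.02      ]] bottle [[0.70795616 0.37087494 0.06      ]] hook [[0.60324974 0.35661451 0.24      ]]
row [35.45, 26.66, -15.34] [-0.0, -0.0, -15.34] rows>= 11.3
```

Request:
jog_arm(moves=[[[0, 0, -8, 0, 0, 0], [0, 0, -15, 0, 0, -7], [35.5, 26.7, -15.3, 0, 0, -15.3], [35.5, 26.7, -15.3, 0, 0, -15.3], [35.5, 26.7, -15.3, 0, 0, -15.3], [35.5, 26.7, -15.3, 0, 0, -15.3], [35.5, 26.7, -15.3, 0, 0, -15.3], [35.5, 26.7, -15.3, 0, 0, -15.3], [35.5, 26.7, -15.3, 0, 0, -15.3], [35.5, 26.7, -15.3, 0, 0, -15.3], [35.5, 26.7, -15.3, 0, 0, -15.3], [35.5, 26.7, -15.3, 0, 0, -15.3]]], jaw=75, squeeze=15)

```text
t: 2.1
tool_pos: [0.4311, 0.3234, 0.3753]
tcp_rot: [1.0, -0.0, 0.0, -0.0]
wrist_force: [1.2, 0.5, -0.0]
opening: 0.0659
gripper_force: 0.0
```

Run:
```python
from h import *
o=sensors.get_obs(); print(o['t'],o['tool_pos'].round(3),o['opening'],o['joint_positions'].round(2)); 
w=grab('wrist','w1.png'); print(w['vfov'],np.round(w['eye'],3),np.round(R.from_quat(w['attitude']).as_matrix()[:,2],3))
print('visible: cases proj',proj(w,[[.423,.207,.02],[.401,.298,.02],[.402,.37,.02],[.478,.44,.02],[.693,.225,.02]]).round())
for d in regions_of('wrist','case_a'):
    c=cv2.minAreaRect(np.argwhere(d['region'])[:,::-1].astype(np.float32)); P=at_z(w,cv2.boxPoints(c),0.02)
    e=[P[1]-P[0],P[2]-P[1]]; e.sort(key=np.linalg.norm); print(P.mean(0).round(4),[round(np.linalg.norm(x),3) for x in e],'yaw',np.degrees(np.arctan2(e[1][1],e[1][0])).round(1),d['score'],d['location'])
```

```text
2.1 [0.431 0.323 0.375] 0.06593422308406392 [ 1.01  0.07 -0.03 -0.   -1.47  0.56]
63.71257947202031 [0.5   0.324 0.533] [-0.258  0.002 -0.966]
visible: cases proj [[326. 149.]
 [272. 162.]
 [229. 162.]
 [185. 116.]
 [325. -37.]]
[0.4016 0.3043 0.02  ] [np.float64(0.048), np.float64(0.087)] yaw -177.5 0.94 [269.5, 160.0]
[0.4252 0.2137 0.02  ] [np.float64(0.047), np.float64(0.085)] yaw -176.2 0.74 [321.7, 144.9]
[0.4058 0.3788 0.02  ] [np.float64(0.047), np.float64(0.086)] yaw -175.3 0.65 [222.3, 156.5]
```

View pics/w1.png

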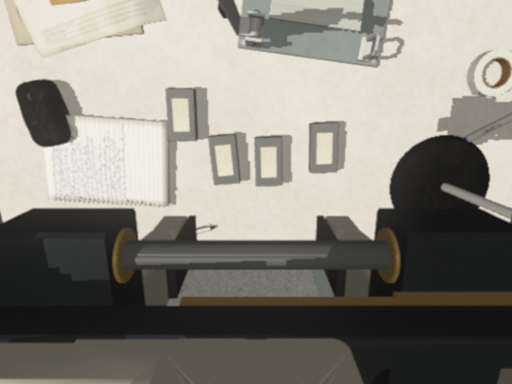

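The wrist view shows four cases at (183,113), (224,158), (269,160), (323,147), the fingers at the bottom and the cradle at the top. I will move so the cases and cradle both show, then measure the pale labels.

Request:
jog_arm(moves=[[[8, 2, 0, 0, 0, 0], [12, 3, 0, 0, 0, 0], [12, 3, 0, 0, 0, 0], [12, 3, 0, 0, 0, 0], [12, 3, 0, 0, 0, 0], [12, 3, 0, 0, 0, 0]]])

```text
t: 2.7
tool_pos: [0.5504, 0.2952, 0.3738]
tcp_rot: [1.0, -0.001, -0.0, 0.0]
wrist_force: [-0.1, -0.1, 0.7]
opening: 0.0655
gripper_force: 0.0
```

```bash
cat >> h.py <<'E'
def labels(f,guess,z=.02,rad=.03,vis=None):
    "lid label centre + yaw near each guessed world position"
    img=f['image']; out=[]
    for g in guess:
        c=proj(f,[[g[0],g[1],z]])[0]; s=np.linalg.norm(proj(f,[[g[0]+rad,g[1],z]])[0]-c)
        x0,x1=int(max(c[0]-s,0)),int(min(c[0]+s,511)); y0,y1=int(max(c[1]-1.4*s,0)),int(min(c[1]+1.4*s,383))
        if x1-x0<5 or y1-y0<5: out.append(None); continue
        hsv=cv2.cvtColor(img[y0:y1,x0:x1],cv2.COLOR_RGB2HSV); m=(cv2.inRange(img[y0:y1,x0:x1].min(2),115,255))
        n,l,st,ce=cv2.connectedComponentsWithStats(m); best=None
        cand=[(st[i,4],i) for i in range(1,n) if st[i,0]>0 and st[i,1]>0 and st[i,0]+st[i,2]<x1-x0 and st[i,1]+st[i,3]<y1-y0]
        if not cand: out.append(None); continue
        i=max(cand)[1]; pts=np.argwhere(l==i)[:,::-1].astype(np.float32)+[x0,y0]
        W=at_z(f,pts,z)[:,:2]; r_=cv2.minAreaRect((W*1000).astype(np.float32)); mu=W.mean(0)
        ev,V=np.linalg.eigh(np.cov((W-mu).T)); v=V[:,1]; v=v*np.sign(v[0]); out.append((mu.round(4),round(float(np.degrees(np.arctan2(v[1],v[0]))),1),np.round(sorted(r_[1]),0)))
    return out
E
python3 - <<'E'
from h import *
w=grab('wrist','w2.png'); o=sensors.get_obs(); print(o['tool_pos'].round(3),abs(o['joint_vel']).max().round(3))
b=grab('top','t3.png')
G=[[.424,.21],[.401,.301],[.404,.374],[.478,.443]]
for f in(w,b): print(*labels(f,G),sep='\n')
print(proj(w,[[.693,.225,.02],[.717,.262,.0925],[.707,.182,.0925]]).round())
E
```

```text
[0.55  0.295 0.374] 0.019
None
None
None
None
(array([0.4576, 0.1888]), nan, array([0., 0.]))
None
(array([0.4037, 0.356 ]), 1.0, array([ 0., 14.]))
(array([0.494 , 0.4245]), 1.4, array([0., 6.]))
[[302.  52.]
 [282.  23.]
 [343.  31.]]h.py:42: RuntimeWarning: Degrees of freedom <= 0 for slice
  ev,V=np.linalg.eigh(np.cov((W-mu).T)); v=V[:,1]; v=v*np.sign(v[0]); out.append((mu.round(4),round(float(np.degrees(np.arctan2(v[1],v[0]))),1),np.round(sorted(r_[1]),0)))
  c *= np.true_divide(1, fact)
  c *= np.true_divide(1, fact)
```

View pics/w2.png

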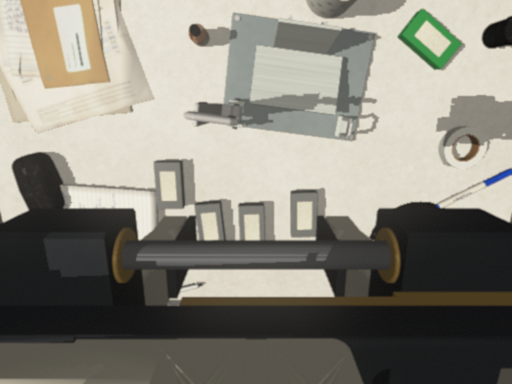

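w2 shows the cradle at (300,80), with its light plate (the 134×90 deck) at roughly (258,45)–(341,57)–(333,113)–(250,97), the hinge at (235,112), the ring at (345,125) and the cases partly behind the fingers at (168,184) and (304,213).

Run:
```python
import cv2,numpy as np
w=cv2.imread('pics/w2.png')
cv2.imwrite('pics/w2c.png',cv2.resize(w[0:150,175:390],None,fx=3.6,fy=3.6,interpolation=cv2.INTER_CUBIC))
t=cv2.imread('pics/t3.png'); print(t[236:246,150:180].min(2)[::2]);
```

```text
[[ 39  33  36  36  36  33  35  28  31  29  36  86 141 175 155 112 113  98
   60  96 118 119 115 114 117 148 188 187 187 189]
 [ 35  35  37  30  33  30  28  31  39  86 144 176 177 175 146 114 113  96
   72 105 118 119 117 115 115 148 187 187 188 186]
 [ 39  32  33  32  33  27  41  85 149 180 181 182 179 170 147 113 114  99
   71 106 117 117 119 117 117 148 188 188 191 186]
 [ 35  29  27  28  37  86 144 180 182 180 180 181 180 176 151 114 116  96
   67 106 119 118 118 119 117 146 185 187 187 188]
 [ 32  33  36  60 104 154 179 180 183 185 184 184 184 175 147 115 115  90
   65 105 116 116 118 117 113 148 188 186 183 182]]
```

View pics/w2c.png

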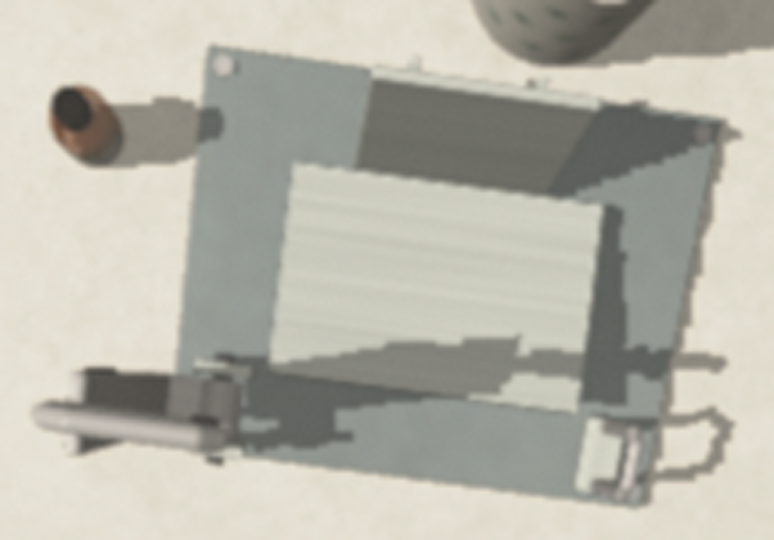

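```bash
sed -i 's/,115,255/,142,255/' h.py
python3 - <<'E'
from h import *
from scipy.optimize import least_squares
w=optics.grab_frame('wrist'); b=optics.grab_frame('top')
b['image']=cv2.imread('pics/t.png')[:,:,::-1].copy()
G=[[.424,.21],[.401,.301],[.404,.374],[.478,.443]]
print(*labels(b,G),sep='\n'); print('wrist',*labels(w,G),sep='\n')
u=lambda a:np.array(a)/3.6+[175-.4,-.4]
Pd=np.array([[0,.067,0],[0,-.067,0],[-.09,-.067,0],[-.09,.067,0],[0,.042,0],[0,-.042,0],[0,.042,.075],[0,-.042,.075]])
px=u([[292,163],[605,206],[578,412],[270,365],[357,168],[548,191],[372,80],[597,108]])
dk=lambda p:(R.from_euler('z',p[2])*R.from_euler('y',.26)).apply(Pd)+[p[0],p[1],.02]
s=least_squares(lambda p:(proj(w,dk(p))-px).ravel(),[.69,.225,-.1],loss='soft_l1'); print(s.x,(proj(w,dk(s.x))-px).round(1))
p=s.x; D=R.from_euler('z',p[2])
ring=at_z(w,u([[628,460]]),.064)[0]; h=at_z(w,u([[215,415]]),.05)[0]
for n,q in(('ring',ring),('hinge',h)): print(n,q.round(4),'level rel deck',D.inv().apply(q-[p[0],p[1],0]).round(4))
# top view check
cc=least_squares(lambda p:(proj(b,dk(p))[[0,1,2,3,6,7]]-(np.array([[275,143],[442,160],[437,265],[265,240],[312,107],[415,120]])/3.6+[134.6,124.6])).ravel(),s.x,loss='soft_l1'); print('top',cc.x)
E
```

```text
(array([0.4238, 0.2072]), 2.1, array([20., 49.]))
(array([0.3999, 0.2998]), 1.6, array([20., 49.]))
(array([0.4032, 0.375 ]), 3.5, array([20., 49.]))
(array([0.4785, 0.4435]), 0.7, array([20., 50.]))
wrist
(array([0.4254, 0.2112]), 2.6, array([27., 53.]))
(array([0.4039, 0.304 ]), 1.6, array([27., 50.]))
(array([0.4057, 0.3789]), 5.3, array([28., 53.]))
(array([0.4802, 0.4472]), -0.4, array([28., 53.]))
[ 0.69484383  0.22905864 -0.12824736] [[ 0.8 -0.6]
 [-0.1 -0.7]
 [ 0.2 -0.1]
 [-0.3  1.6]
 [-1.1  0.3]
 [-0.2  1.3]
 [-0.3 -1. ]
 [ 1.2  0.2]]
ring [0.5812 0.1573 0.064 ] level rel deck [-0.1036 -0.0857  0.064 ]
hinge [0.5991 0.3294 0.05  ] level rel deck [-0.1078  0.0873  0.05  ]
top [ 0.69254193  0.22494393 -0.11078711]
```

```bash
cat >> h.py <<'E'
CASES=[(.4246,.2092,.040),(.402,.302,.028),(.4045,.377,.077),(.4793,.4454,.005)]
DK=(.6937,.227,-.12)
def grasp(i,z,off=-.008,dy=0):
    x,y,a=CASES[i]; go([x+off*np.cos(a)-dy*np.sin(a),y+off*np.sin(a)+dy*np.cos(a),z],down(a))
def place(x,y,z):
    "tcp at deck coords"
    T=R.from_euler('z',DK[2])*R.from_euler('y',.26); p=T.apply([x,y,z])+[DK[0],DK[1],.02]; print(p.round(3)); go(p,down(DK[2],.26))
def deckpos():
    o=sensors.get_obs(); T=R.from_euler('z',DK[2])*R.from_euler('y',.26)
    print('t',round(o['t'],2),'deck',(T.inv().apply(o['tool_pos']-[DK[0],DK[1],.02])*1000).round(1),'op',round(o['opening'],4),'gf',round(o['gripper_force'],1),'F',np.round(o['wrist_force'],1))
E
python3 -c "
from h import *
grasp(0,.05)
print(down(DK[2],.26).as_matrix().round(3))"
```

```text
row [-13.32, 8.71, 32.51] [-0.05, -0.05, -2.25] rows>= 8.7
[[ 0.959 -0.12  -0.255]
 [-0.116 -0.993  0.031]
 [-0.257  0.    -0.966]]
```

Request:
jog_arm(moves=[[[-6.5, 4.3, 10, 0, 0, 0], [-13.3, 8.7, 25, 0, 0, -2.3], [-13.3, 8.7, 25, 0, 0, -2.3], [-13.3, 8.7, 25, 0, 0, -2.3], [-13.3, 8.7, 25, 0, 0, -2.3], [-13.3, 8.7, 32.5, 0, 0, -2.3], [-13.3, 8.7, 32.5, 0, 0, -2.3], [-13.3, 8.7, 32.5, 0, 0, -2.3], [-13.3, 8.7, 32.5, 0, 0, -2.3], [-13.3, 8.7, 32.5, 0, 0, -2.3], [-13.3, 8.7, 32.5, 0, 0, -2.3], [-13.3, 8.7, 32.5, 0, 0, -2.3]]])

```text
t: 3.9
tool_pos: [0.4188, 0.2101, 0.0515]
tcp_rot: [1.0, 0.021, 0.001, -0.001]
wrist_force: [0.3, 0.3, 0.5]
opening: 0.0658
gripper_force: 0.0
```

```bash
python3 -c "
from h import *
grasp(0,.003)
w=grab('wrist'); print(labels(w,[CASES[0]]),sensors.get_obs()['tool_pos'])"
```

```text
row [-0.23, 0.13, 4.85] [-0.11, -0.15, 0.07] rows>= 1.2
[(array([0.441 , 0.2159]), -9.3, array([18., 22.]))] [0.41909015 0.21041024 0.05182404]
```

Label partly hidden by the gripper here; descend and close.

Request:
jog_arm(moves=[[[-0.2, 0.1, 2.5, 0, 0, 0], [-0.2, 0.1, 4.8, 0, 0, 0], [-0.2, 0.1, 4.8, 0, 0, 0], [-0.2, 0.1, 4.8, 0, 0, 0]]])

```text
t: 4.28
tool_pos: [0.4163, 0.2081, 0.0026]
tcp_rot: [1.0, 0.02, 0.0, -0.0]
wrist_force: [-0.3, -0.7, 0.5]
opening: 0.0657
gripper_force: 0.0
```

Request:
jog_arm(moves=[[[0, 0, 0, 0, 0, 0], [0, 0, 0, 0, 0, 0], [0, 0, 0, 0, 0, 0], [0, 0, 0, 0, 0, 0], [0, 0, 0, 0, 0, 0], [0, 0, 0, 0, 0, 0]]], jaw=35, squeeze=25)

```text
t: 4.78
tool_pos: [0.4158, 0.2077, 0.0024]
tcp_rot: [1.0, 0.02, 0.001, -0.001]
wrist_force: [-1.4, 0.2, 7.7]
opening: 0.0461
gripper_force: 25.0
```

```bash
python3 -c "
from h import *
place(-.058,0,.24)
place(-.058,0,.030)"
```

```text
[0.699 0.226 0.267]
row [28.43, -0.76, -26.41] [1.12, -14.93, 9.11] rows>= 9.3
[0.646 0.233 0.064]
row [23.08, -1.6, -6.12] [1.12, -14.93, 9.11] rows>= 5.7
```

Request:
jog_arm(moves=[[[0, 0, -4, 0, 0, 0], [0, 0, -25, 0, 0, 0], [0, 0, -25, 0, 0, 0], [0, 0, -25, 0, 0, 0], [0, 0, -25, 0, 0, 0], [0, 0, -25, 0, 0, 0], [28.4, -0.8, -26.4, 1.1, -14.9, 9.1], [28.4, -0.8, -26.4, 1.1, -14.9, 9.1], [28.4, -0.8, -26.4, 1.1, -14.9, 9.1], [28.4, -0.8, -26.4, 1.1, -14.9, 9.1], [28.4, -0.8, -26.4, 1.1, -14.9, 9.1], [28.4, -0.8, -26.4, 1.1, -14.9, 9.1]]])

```text
t: 5.78
tool_pos: [0.6658, 0.2233, 0.263]
tcp_rot: [0.99, -0.06, -0.13, -0.007]
wrist_force: [1.8, 1.4, -0.1]
opening: 0.0456
gripper_force: 25.0
```

```bash
python3 -c "
from h import *
deckpos()
place(-.058,0,.030)"
```

```text
t 5.78 deck [-88.9  -7.  227.9] op 0.0456 gf 25.0 F [ 1.8  1.4 -0.1]
[0.646 0.233 0.064]
row [3.11, -0.74, 19.78] [0.09, 0.09, -0.08] rows>= 4.8
```

Request:
jog_arm(moves=[[[1, 0, 0, 0, 0, 0], [1, 0, 0, 0, 0, 0], [1, 0, 0, 0, 0, 0]]])

```text
t: 6.03
tool_pos: [0.6735, 0.2224, 0.259]
tcp_rot: [0.99, -0.06, -0.131, -0.006]
wrist_force: [-0.2, 0.1, -0.7]
opening: 0.0458
gripper_force: 25.0
```

```bash
python3 -c "
from h import *
deckpos()
place(-.058,0,.030)
w=grab('wrist','w3.png')
T=R.from_euler('z',DK[2])*R.from_euler('y',.26)
print(proj(w,T.apply([[0,.067,0],[0,-.067,0],[-.09,-.067,0],[-.09,.067,0],[0,.042,.075],[0,-.042,.075]])+[DK[0],DK[1],.02]).round())
im=w['image'][:,:,::-1].copy()
for q in proj(w,T.apply([[0,.067,0],[0,-.067,0],[-.09,-.067,0],[-.09,.067,0],[0,.042,.075],[0,-.042,.075]])+[DK[0],DK[1],.02]): cv2.circle(im,tuple(int(round(v)) for v in q),2,(0,0,255),-1)
cv2.imwrite('pics/w3.png',im)
"
```

```text
t 6.03 deck [-80.3  -6.9 226. ] op 0.0458 gf 25.0 F [-0.2  0.1 -0.7]
[0.646 0.233 0.064]
row [2.29, -0.75, 19.59] [0.16, 0.18, -0.1] rows>= 4.7
[[194.  91.]
 [306.  91.]
 [304. 165.]
 [198. 166.]
 [205.  89.]
 [293.  89.]]
```

View pics/w3.png

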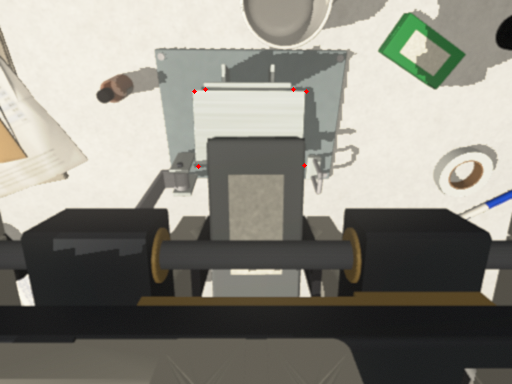

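The red dots (computed deck corners) sit on the plate's corners (194,91)–(306,91); the case is held straight in front. The deck pose is good; descend.

Request:
jog_arm(moves=[[[2.3, -0.7, 0, 0, 0, 0], [2.3, -0.7, 3, 0, 0, 0], [2.3, -0.7, 19.6, 0, 0, 0], [2.3, -0.7, 19.6, 0, 0, 0], [2.3, -0.7, 19.6, 0, 0, 0], [2.3, -0.7, 19.6, 0, 0, 0], [2.3, -0.7, 19.6, 0, 0, 0], [2.3, -0.7, 19.6, 0, 0, 0], [2.3, -0.7, 19.6, 0, 0, 0]]])

```text
t: 6.83
tool_pos: [0.6481, 0.2336, 0.0692]
tcp_rot: [0.99, -0.059, -0.128, -0.008]
wrist_force: [1.2, -0.3, 0.1]
opening: 0.0457
gripper_force: 25.0
```

```bash
python3 -c "
from h import *
deckpos()
place(-.056,0,.006)
"
```

```text
t 6.83 deck [-57.1   1.1  35.7] op 0.0457 gf 25.0 F [ 1.2 -0.3  0.1]
[0.642 0.233 0.04 ]
row [0.1, 0.1, 2.97] [0.02, -0.21, 0.06] rows>= 0.7
```

Request:
jog_arm(moves=[[[0, 0, 1.2, 0, 0, 0], [0, 0, 2.4, 0, 0, 0], [0, 0, 2.4, 0, 0, 0], [0, 0, 2.4, 0, 0, 0], [0, 0, 2.4, 0, 0, 0]]])

```text
t: 7.25
tool_pos: [0.6406, 0.2335, 0.0429]
tcp_rot: [0.99, -0.06, -0.129, -0.007]
wrist_force: [0.6, -0.2, -1.8]
opening: 0.0457
gripper_force: 25.0
```

```bash
python3 -c "
from h import *
deckpos()
"
```

```text
t 7.25 deck [-57.6   0.1   8.4] op 0.0457 gf 25.0 F [ 0.6 -0.2 -1.8]
```

Forward 7 mm towards the backstop in small steps, watching force.

Request:
jog_arm(moves=[[[0.3, 0, 0.1, 0, 0, 0], [0.5, 0, 0.2, 0, 0, 0], [0.7, 0, 0.3, 0, 0, 0], [0.7, 0, 0.4, 0, 0, 0], [0.7, 0, 0.4, 0, 0, 0]]])

```text
t: 7.67
tool_pos: [0.6458, 0.2328, 0.0364]
tcp_rot: [0.99, -0.06, -0.13, -0.007]
wrist_force: [-0.4, -0.6, -0.6]
opening: 0.0461
gripper_force: 25.0
```

```bash
python3 -c "
from h import *
deckpos()
"
```

```text
t 7.67 deck [-50.8   0.    3.5] op 0.0461 gf 25.0 F [-0.4 -0.6 -0.6]
```

Request:
jog_arm(moves=[[[0.1, 0, 0.1, 0, 0, 0], [0.2, 0, 0.1, 0, 0, 0], [0.3, 0, 0.1, 0, 0, 0], [0.3, 0, 0.1, 0, 0, 0]]])

```text
t: 8.0
tool_pos: [0.6459, 0.2328, 0.0361]
tcp_rot: [0.989, -0.059, -0.132, -0.007]
wrist_force: [-10.2, 1.9, 10.0]
opening: 0.0463
gripper_force: 25.0
```

```bash
python3 -c "
from h import *
deckpos()
"
```

```text
t 8.0 deck [-50.7   0.    3.1] op 0.0463 gf 25.0 F [-10.2   1.9  10. ]
```

Request:
jog_arm(moves=[[[-0.1, 0, -0.1, 0, 0, 0], [-0.1, 0, -0.1, 0, 0, 0], [-0.1, 0, -0.1, 0, 0, 0], [-0.1, 0, -0.1, 0, 0, 0], [-0.1, 0, -3, 0, 0, 0], [-0.1, 0, -22, 0, 0, 0], [-0.1, 0, -22, 0, 0, 0], [-0.1, 0, -22, 0, 0, 0], [-0.1, 0, -22, 0, 0, 0], [-0.1, 0, -22, 0, 0, 0], [-0.1, 0, -22, 0, 0, 0], [-0.1, 0, -22, 0, 0, 0]]], jaw=65)

```text
t: 9.0
tool_pos: [0.7049, 0.2262, 0.2496]
tcp_rot: [0.99, -0.06, -0.128, -0.008]
wrist_force: [0.5, 0.8, -1.3]
opening: 0.0567
gripper_force: 0.0
```

Run:
```python
from h import *
deckpos()
w=grab('wrist','w4.png'); b=grab('top')
T=R.from_euler('z',DK[2])*R.from_euler('y',.26)
c=T.apply([[-.042,0,.02]])[0]+[DK[0],DK[1],.02]; print(c, labels(w,[c],z=c[2]))
print(*labels(b,CASES),sep='\n')
grasp(1,.20,dy=-.003); grasp(1,.05,dy=-.003)
```

```text
t 9.0 deck [-48.2   0.5 224.8] op 0.0567 gf 0.0 F [ 0.5  0.8 -1.3]
[0.65850814 0.23124341 0.05012518] [(array([0.66  , 0.2319]), -7.1, array([28., 58.]))]
None
None
(array([0.3843, 0.384 ]), 16.3, array([ 9., 17.]))
(array([0.4751, 0.4449]), 13.7, array([26., 53.]))
row [-29.29, -3.51, 12.68] [-1.0, 14.99, -8.47] rows>= 7.7
row [-25.41, -3.54, 27.17] [-1.0, 14.99, -8.47] rows>= 9.0
```

View pics/w4.png

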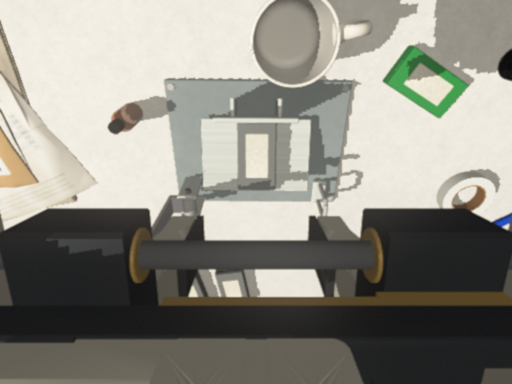

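w4: first case lies square against the backstop, centre at about (257,157). A case near (232,287) looks turned, so I will look at the remaining cases again from above.

Run:
```python
from h import *
go([.46,.33,.33],down(0))
```

```text
row [-26.71, -7.38, -1.48] [-0.78, 15.0, -6.87] rows>= 6.7
```

Request:
jog_arm(moves=[[[-13, -3.7, -5, 0, 0, 0], [-26.7, -7.4, -1.5, -0.8, 15, -6.9], [-26.7, -7.4, -1.5, -0.8, 15, -6.9], [-26.7, -7.4, -1.5, -0.8, 15, -6.9], [-26.7, -7.4, -1.5, -0.8, 15, -6.9], [-26.7, -7.4, -1.5, -0.8, 15, -6.9], [-26.7, -7.4, -1.5, -0.8, 15, -6.9], [-26.7, -7.4, -1.5, -0.8, 15, -6.9], [-26.7, -7.4, -1.5, -0.8, 15, -6.9], [-26.7, -7.4, -1.5, -0.8, 15, -6.9], [-26.7, -7.4, -1.5, -0.8, 15, -6.9]]])

```text
t: 10.02
tool_pos: [0.4607, 0.3298, 0.3297]
tcp_rot: [1.0, 0.0, 0.0, 0.001]
wrist_force: [0.5, 0.0, 0.2]
opening: 0.0568
gripper_force: 0.0
```

Run:
```python
from h import *
w=grab('wrist','w5.png'); o=sensors.get_obs(); print(o['tool_pos'].round(3))
for d in regions_of('wrist','case_b'):
    g=at_z(w,[d['location']],.02)[0]; print(round(d['score'],2),d['location'],g.round(3),labels(w,[g],rad=.04))
```

```text
[0.461 0.33  0.33 ]
0.83 [180.6, 133.5] [0.484 0.443 0.02 ] [(array([0.4801, 0.447 ]), -0.7, array([28., 54.]))]
0.72 [274.5, 181.8] [0.409 0.301 0.02 ] [(array([0.4021, 0.304 ]), 1.1, array([27., 54.]))]
0.7 [223.5, 180.9] [0.41  0.381 0.02 ] [(array([0.4056, 0.3787]), 4.7, array([28., 54.]))]
0.62 [331.1, 14.3] [0.645 0.227 0.02 ] [None]
```

View pics/w5.png

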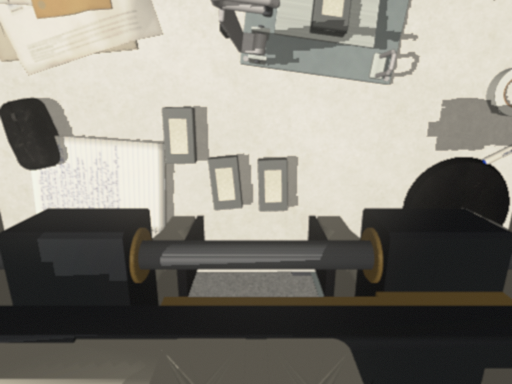

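w5: the three remaining cases, at (180,134), (224,182), (273,183), have not moved. I'll take the one at (273,183).

Run:
```python
from h import *
grasp(1,.05,dy=-.002)
```

```text
row [-6.71, 2.94, 27.98] [0.1, -0.01, -1.65] rows>= 6.9
```

Request:
jog_arm(moves=[[[-3, 1.5, 4, 0, 0, 0], [-6.7, 2.9, 22, 0, 0, -1.7], [-6.7, 2.9, 22, 0, 0, -1.7], [-6.7, 2.9, 22, 0, 0, -1.7], [-6.7, 2.9, 22, 0, 0, -1.7], [-6.7, 2.9, 26, 0, 0, -1.7], [-6.7, 2.9, 28, 0, 0, -1.7], [-6.7, 2.9, 28, 0, 0, -1.7], [-6.7, 2.9, 28, 0, 0, -1.7], [-6.7, 2.9, 28, 0, 0, -1.7]]])

```text
t: 10.95
tool_pos: [0.3951, 0.3019, 0.0521]
tcp_rot: [1.0, 0.015, 0.001, -0.0]
wrist_force: [0.6, 1.1, 1.2]
opening: 0.0569
gripper_force: 0.0
```

Run:
```python
from h import *
grasp(1,.003,dy=-.002)
```

```text
row [-0.12, 0.21, 4.91] [-0.0, -0.13, 0.13] rows>= 1.2
```

Request:
jog_arm(moves=[[[0, 0.1, 2.5, 0, 0, 0], [0, 0.1, 4.8, 0, 0, 0], [0, 0.1, 4.8, 0, 0, 0], [0, 0.1, 4.8, 0, 0, 0]]])

```text
t: 11.28
tool_pos: [0.3949, 0.3011, 0.0045]
tcp_rot: [1.0, 0.015, 0.001, -0.0]
wrist_force: [0.3, 0.5, 0.5]
opening: 0.0573
gripper_force: 0.0
```

Request:
jog_arm(moves=[[[0, 0, 0, 0, 0, 0], [0, 0, 0, 0, 0, 0], [0, 0, 0, 0, 0, 0], [0, 0, 0, 0, 0, 0]]], jaw=35, squeeze=30)

```text
t: 11.62
tool_pos: [0.3949, 0.3017, 0.0049]
tcp_rot: [1.0, 0.016, 0.002, -0.001]
wrist_force: [-1.0, -0.7, 8.0]
opening: 0.0456
gripper_force: 30.0
```

Run:
```python
from h import *
deckpos(); place(-.058,0,.24)
```

```text
t 11.62 deck [-291.4   38.4  -93.2] op 0.0456 gf 30.0 F [-1.  -0.7  8. ]
[0.699 0.226 0.267]
row [30.29, 8.4, -26.11] [0.94, -15.07, 8.63] rows>= 9.8
```

Request:
jog_arm(moves=[[[0, 0, -4, 0, 0, 0], [0, 0, -25, 0, 0, 0], [0, 0, -25, 0, 0, 0], [0, 0, -25, 0, 0, 0], [0, 0, -25, 0, 0, 0], [0, 0, -25, 0, 0, 0], [15, 4.2, -25.5, 0, 0, 0], [22, 6, -26, 0.9, -15.1, 8.6], [29, 8.4, -26, 0.9, -15.1, 8.6], [29, 8.4, -26, 0.9, -15.1, 8.6], [29, 8.4, -26, 0.9, -15.1, 8.6], [29, 8.4, -26, 0.9, -15.1, 8.6]]])

```text
t: 12.62
tool_pos: [0.638, 0.2366, 0.2613]
tcp_rot: [0.989, -0.061, -0.131, -0.006]
wrist_force: [0.7, 1.3, 0.8]
opening: 0.0457
gripper_force: 30.0
```

Request:
jog_arm(moves=[[[0, 0, 0, 0, 0, 0], [0, 0, 0, 0, 0, 0], [0, 0, 0, 0, 0, 0]]])

```text
t: 12.87
tool_pos: [0.6354, 0.238, 0.2614]
tcp_rot: [0.99, -0.06, -0.131, -0.006]
wrist_force: [-0.6, -0.3, -0.2]
opening: 0.0457
gripper_force: 30.0
```

Run:
```python
from h import *
deckpos(); place(-.056,0,.045)
```

```text
t 12.87 deck [-119.3    4.   218.1] op 0.0457 gf 30.0 F [-0.6 -0.3 -0.2]
[0.651 0.232 0.078]
row [6.38, 0.32, 17.29] [0.21, 0.16, -0.1] rows>= 4.4
```

Request:
jog_arm(moves=[[[4, 0.3, 0, 0, 0, 0], [6.4, 0.3, 1, 0, 0, 0], [6.4, 0.3, 17.3, 0, 0, 0], [6.4, 0.3, 17.3, 0, 0, 0], [6.4, 0.3, 17.3, 0, 0, 0], [6.4, 0.3, 17.3, 0, 0, 0], [6.4, 0.3, 17.3, 0, 0, 0], [6.4, 0.3, 17.3, 0, 0, 0], [6.4, 0.3, 17.3, 0, 0, 0], [6.4, 0.3, 17.3, 0, 0, 0]]])

```text
t: 13.7
tool_pos: [0.6542, 0.2337, 0.082]
tcp_rot: [0.99, -0.059, -0.128, -0.007]
wrist_force: [0.3, -0.3, -0.2]
opening: 0.0453
gripper_force: 30.0
```

Run:
```python
from h import *
deckpos(); place(-.054,0,.028)
```

```text
t 13.7 deck [-54.6   2.   49.6] op 0.0453 gf 30.0 F [ 0.3 -0.3 -0.2]
[0.649 0.232 0.061]
row [0.05, 0.19, 2.16] [0.06, -0.19, 0.04] rows>= 0.5
```

Request:
jog_arm(moves=[[[0, 0.2, 1, 0, 0, 0], [0, 0.2, 1.8, 0, 0, 0], [0, 0.2, 1.8, 0, 0, 0], [0, 0.2, 1.8, 0, 0, 0], [0.3, 0.2, 1.8, 0, 0, 0], [0.5, 0.2, 1.8, 0, 0, 0], [0.6, 0.2, 1.9, 0, 0, 0], [0.6, 0.2, 1.9, 0, 0, 0]]])

```text
t: 14.37
tool_pos: [0.653, 0.2303, 0.0576]
tcp_rot: [0.99, -0.06, -0.13, -0.006]
wrist_force: [1.4, -0.3, -0.4]
opening: 0.0461
gripper_force: 30.0
```

Run:
```python
from h import *
deckpos()
```

```text
t 14.37 deck [-49.1  -1.6  25.9] op 0.0461 gf 30.0 F [ 1.4 -0.3 -0.4]
```

Request:
jog_arm(moves=[[[0.1, -0.1, 0.1, 0, 0, 0], [0.2, -0.1, 0.1, 0, 0, 0], [0.3, -0.1, 0.1, 0, 0, 0], [0.3, -0.1, 0.1, 0, 0, 0]]])

```text
t: 14.7
tool_pos: [0.654, 0.2309, 0.0572]
tcp_rot: [0.989, -0.06, -0.132, -0.006]
wrist_force: [-6.1, -0.2, 6.7]
opening: 0.0456
gripper_force: 30.0
```

Run:
```python
from h import *
deckpos()
```

```text
t 14.7 deck [-48.1  -0.8  25.7] op 0.0456 gf 30.0 F [-6.1 -0.2  6.7]
```

Request:
jog_arm(moves=[[[-0.1, 0, 0, 0, 0, 0], [-0.1, 0, 0, 0, 0, 0], [-0.1, 0, 0, 0, 0, 0], [-0.1, 0, 0, 0, 0, 0], [-0.1, 0, -3, 0, 0, 0], [-0.1, 0, -20, 0, 0, 0], [-0.1, 0, -20, 0, 0, 0], [-0.1, 0, -20, 0, 0, 0], [-0.1, 0, -20, 0, 0, 0], [-0.1, 0, -20, 0, 0, 0], [-0.1, 0, -20, 0, 0, 0]]], jaw=68)

```text
t: 15.62
tool_pos: [0.7079, 0.2258, 0.2534]
tcp_rot: [0.99, -0.06, -0.128, -0.007]
wrist_force: [0.1, 1.2, -0.6]
opening: 0.0598
gripper_force: 0.0
```

```bash
cat >> h.py <<'E'
def pile(w,n):
    T=R.from_euler('z',DK[2])*R.from_euler('y',.26); c=T.apply([[-.042,0,.02*n]])[0]+[DK[0],DK[1],.02]
    l=labels(w,[c],z=c[2])[0]
    if l: print('pile top rel. expected, mm (along, across):',(R.from_euler('z',-DK[2]).apply([*(l[0]-c[:2]),0])*1000).round(1)[:2],'yaw err',round(l[1]-np.degrees(DK[2]),1),l[2])
    else: print('no label')
E
python3 - <<'E'
from h import *
w=grab('wrist'); deckpos(); pile(w,2); go([.46,.33,.30],down(0)); grasp(2,.30)
E
```

```text
t 15.67 deck [-46.8   0.4 226.3] op 0.0597 gf 0.0 F [-0.2  1.  -1.2]
pile top rel. expected, mm (along, across): [ 1. -0.] yaw err 0.1 [28. 58.]
row [-26.14, -7.36, 1.84] [-0.77, 14.89, -6.88] rows>= 6.5
row [-32.77, -11.21, 3.6] [-1.35, 14.87, -11.27] rows>= 8.3
```

Request:
jog_arm(moves=[[[-10, -3, -4, 0, 0, 0], [-26, -7.4, 0, -0.8, 14.9, -6.9], [-26, -7.4, 0, -0.8, 14.9, -6.9], [-26, -7.4, 0, -0.8, 14.9, -6.9], [-26, -7.4, 0, -0.8, 14.9, -6.9], [-26, -7.4, 0, -0.8, 14.9, -6.9], [-26, -7.4, 0, -0.8, 14.9, -6.9], [-26, -7.4, 0, -0.8, 14.9, -6.9], [-26, -7.4, 0, -0.8, 14.9, -6.9]]])

```text
t: 16.42
tool_pos: [0.4637, 0.3301, 0.3165]
tcp_rot: [1.0, 0.002, -0.001, 0.001]
wrist_force: [0.0, -0.3, -0.2]
opening: 0.0599
gripper_force: 0.0
```

Run:
```python
from h import *
w=grab('wrist'); print(labels(w,CASES[2:]))
grasp(2,.05)
```

```text
[(array([0.4054, 0.3788]), 4.7, array([28., 54.])), (array([0.4801, 0.447 ]), -0.5, array([28., 52.]))]
row [-6.72, -4.76, 26.6] [0.14, 0.17, -4.26] rows>= 6.7
```

Request:
jog_arm(moves=[[[-3, -2, 4, 0, 0, 0], [-6.7, -4.8, 20, 0, 0, -4.3], [-6.7, -4.8, 20, 0, 0, -4.3], [-6.7, -4.8, 20, 0, 0, -4.3], [-6.7, -4.8, 20, 0, 0, -4.3], [-6.7, -4.8, 25, 0, 0, -4.3], [-6.7, -4.8, 26.6, 0, 0, -4.3], [-6.7, -4.8, 26.6, 0, 0, -4.3], [-6.7, -4.8, 26.6, 0, 0, -4.3], [-6.7, -4.8, 26.6, 0, 0, -4.3]]])

```text
t: 17.3
tool_pos: [0.3992, 0.3773, 0.0517]
tcp_rot: [0.999, 0.038, -0.001, 0.001]
wrist_force: [0.8, 0.1, 1.1]
opening: 0.0596
gripper_force: 0.0
```

Run:
```python
from h import *
grasp(2,.003)
```

```text
row [-0.26, 0.07, 4.87] [0.1, 0.09, -0.09] rows>= 1.2
```

Request:
jog_arm(moves=[[[-0.2, 0, 2.5, 0, 0, 0], [-0.2, 0, 4.9, 0, 0, 0], [-0.2, 0, 4.9, 0, 0, 0], [-0.2, 0, 4.9, 0, 0, 0], [-0.2, 0, 4.9, 0, 0, 0]]])

```text
t: 17.72
tool_pos: [0.3967, 0.3778, 0.004]
tcp_rot: [0.999, 0.038, -0.0, -0.0]
wrist_force: [-0.3, -0.5, 0.5]
opening: 0.0595
gripper_force: 0.0
```

Request:
jog_arm(moves=[[[0, 0, 0, 0, 0, 0], [0, 0, 0, 0, 0, 0], [0, 0, 0, 0, 0, 0], [0, 0, 0, 0, 0, 0]]], jaw=35, squeeze=30)

```text
t: 18.05
tool_pos: [0.3961, 0.3772, 0.0029]
tcp_rot: [0.999, 0.038, -0.001, 0.0]
wrist_force: [-1.9, -0.8, 7.2]
opening: 0.0456
gripper_force: 30.0
```

Run:
```python
from h import *
deckpos(); place(-.056,0,.24); print(sensors.get_obs()['tool_pos'])
```

```text
t 18.05 deck [-298.5  113.5  -97.1] op 0.0456 gf 30.0 F [-1.9 -0.8  7.2]
[0.701 0.226 0.266]
row [29.24, 17.41, -26.37] [1.5, -14.77, 11.18] rows>= 10.3
[0.39609574 0.37724375 0.00292028]
```

Request:
jog_arm(moves=[[[0, 0, -4, 0, 0, 0], [0, 0, -26, 0, 0, 0], [0, 0, -26, 0, 0, 0], [0, 0, -26, 0, 0, 0], [0, 0, -26, 0, 0, 0], [0, 0, -26, 0, 0, 0], [0, 10, -26.5, 0, 0, 0], [2, 15, -26.5, 0, 0, 5], [5, 16.5, -26.5, 0, 0, 5], [10, 16.5, -26.5, 0, 0, 5], [10, 16.5, -26.5, 0, 0, 5], [10, 16.5, -26.5, 0, 0, 5]]])

```text
t: 19.05
tool_pos: [0.5124, 0.2172, 0.2671]
tcp_rot: [1.0, -0.007, -0.0, 0.001]
wrist_force: [-0.2, 1.0, -0.0]
opening: 0.0455
gripper_force: 30.0
```

Run:
```python
from h import *
deckpos(); place(-.056,0,.23)
```

```text
t 19.05 deck [-236.3  -31.4  192.9] op 0.0455 gf 30.0 F [-0.2  1.  -0. ]
[0.699 0.226 0.257]
row [18.61, -1.19, 1.03] [0.93, -14.84, 5.99] rows>= 4.5
```

Request:
jog_arm(moves=[[[8, -0.5, 0, 0, 0, 0], [18.6, -1.2, 1, 0.9, -14.8, 6], [18.6, -1.2, 1, 0.9, -14.8, 6], [18.6, -1.2, 1, 0.9, -14.8, 6], [18.6, -1.2, 1, 0.9, -14.8, 6], [18.6, -1.2, 1, 0.9, -14.8, 6], [18.6, -1.2, 1, 0.9, -14.8, 6], [18.6, -1.2, 1, 0.9, -14.8, 6]]])

```text
t: 19.72
tool_pos: [0.6945, 0.23, 0.2555]
tcp_rot: [0.99, -0.058, -0.13, -0.007]
wrist_force: [-1.1, -0.4, -0.2]
opening: 0.0456
gripper_force: 30.0
```

Run:
```python
from h import *
deckpos(); place(-.056,0,.065)
```

```text
t 19.72 deck [-60.2   3.1 227.7] op 0.0456 gf 30.0 F [-1.1 -0.4 -0.2]
[0.657 0.231 0.097]
row [0.44, 0.28, 16.27] [0.1, 0.1, 0.14] rows>= 3.9
```

Request:
jog_arm(moves=[[[0.2, 0.2, 4, 0, 0, 0], [0.2, 0.2, 16.3, 0, 0, 0], [0.2, 0.2, 16.3, 0, 0, 0], [0.2, 0.2, 16.3, 0, 0, 0], [0.2, 0.2, 16.3, 0, 0, 0], [0.2, 0.2, 16.3, 0, 0, 0], [0.2, 0.2, 16.3, 0, 0, 0], [0.2, 0.2, 16.3, 0, 0, 0]]])

```text
t: 20.38
tool_pos: [0.657, 0.2338, 0.1028]
tcp_rot: [0.99, -0.057, -0.127, -0.009]
wrist_force: [0.3, 0.7, -0.3]
opening: 0.0455
gripper_force: 30.0
```

Run:
```python
from h import *
deckpos(); place(-.054,0,.046)
```

```text
t 20.38 deck [-57.3   2.4  70.4] op 0.0455 gf 30.0 F [ 0.3  0.7 -0.3]
[0.654 0.232 0.078]
row [0.31, 0.24, 2.44] [-0.12, -0.31, 0.26] rows>= 0.6
```

Request:
jog_arm(moves=[[[0.1, 0.2, 1, 0, 0, 0], [0.1, 0.2, 1.9, 0, 0, 0], [0.1, 0.2, 1.9, 0, 0, 0], [0.1, 0.2, 1.9, 0, 0, 0], [0.4, 0.2, 1.9, 0, 0, 0], [0.5, 0.2, 1.9, 0, 0, 0], [0.6, 0.2, 2, 0, 0, 0], [0.6, 0.2, 2, 0, 0, 0], [0.6, 0.2, 2, 0, 0, 0]]])

```text
t: 21.13
tool_pos: [0.6551, 0.2308, 0.0774]
tcp_rot: [0.99, -0.058, -0.13, -0.008]
wrist_force: [0.3, -1.0, -1.0]
opening: 0.046
gripper_force: 30.0
```

Run:
```python
from h import *
deckpos()
```

```text
t 21.13 deck [-52.2  -0.9  45.5] op 0.046 gf 30.0 F [ 0.3 -1.  -1. ]
```

Request:
jog_arm(moves=[[[0.1, -0.1, 0.1, 0, 0, 0], [0.2, -0.1, 0.2, 0, 0, 0], [0.3, -0.1, 0.2, 0, 0, 0], [0.4, -0.1, 0.2, 0, 0, 0], [0.4, -0.1, 0.2, 0, 0, 0]]])

```text
t: 21.55
tool_pos: [0.6568, 0.2318, 0.075]
tcp_rot: [0.99, -0.058, -0.131, -0.008]
wrist_force: [-7.6, 1.2, 6.2]
opening: 0.046
gripper_force: 30.0
```

Run:
```python
from h import *
deckpos()
```

```text
t 21.55 deck [-50.1   0.3  43.6] op 0.046 gf 30.0 F [-7.6  1.2  6.2]
```

Flush and seated; release and back off.

Request:
jog_arm(moves=[[[-0.1, 0, 0, 0, 0, 0], [-0.1, 0, 0, 0, 0, 0], [-0.1, 0, 0, 0, 0, 0], [-0.1, 0, 0, 0, 0, 0], [-0.1, 0, -3, 0, 0, 0], [-0.1, 0, -18, 0, 0, 0], [-0.1, 0, -18, 0, 0, 0], [-0.1, 0, -18, 0, 0, 0], [-0.1, 0, -18, 0, 0, 0], [-0.1, 0, -18, 0, 0, 0], [-0.1, 0, -18, 0, 0, 0]]], jaw=70)

```text
t: 22.47
tool_pos: [0.7047, 0.2261, 0.2506]
tcp_rot: [0.99, -0.058, -0.128, -0.009]
wrist_force: [-0.4, 1.1, -0.7]
opening: 0.0614
gripper_force: 0.0
```

Run:
```python
from h import *
w=grab('wrist'); deckpos(); pile(w,3); go([.46,.33,.30],down(0)); grasp(3,.30)
```

```text
t 22.52 deck [-4.910e+01  2.000e-01  2.235e+02] op 0.0614 gf 0.0 F [-0.5  0.8 -0.6]
pile top rel. expected, mm (along, across): [1.2 1.2] yaw err 0.6 [29. 58.]
row [-25.89, -7.47, 1.58] [-0.91, 14.9, -6.69] rows>= 6.5
row [-26.11, -19.06, 1.65] [-0.95, 14.9, -6.97] rows>= 7.8
```

Request:
jog_arm(moves=[[[-8, 0, -4, 0, 0, 0], [-14, -2, -4, 0, 7, -3], [-20, -5, -1, -0.8, 14.9, -6.7], [-26, -9, 1, -0.8, 14.9, -6.7], [-26, -15, 1, -0.8, 14.9, -6.7], [-26, -15, 1, -0.8, 14.9, -6.7], [-26, -15, 1, -0.8, 14.9, -6.7], [-26, -15, 1, -0.8, 14.9, -6.7], [-26, -15, 1, -0.8, 14.9, -6.7], [-26, -15, 1, -0.8, 14.9, -6.7]]])

```text
t: 23.35
tool_pos: [0.4671, 0.4057, 0.3044]
tcp_rot: [1.0, 0.002, -0.001, 0.0]
wrist_force: [1.0, 0.4, -1.1]
opening: 0.0613
gripper_force: 0.0
```

Run:
```python
from h import *
w=grab('wrist'); print(sensors.get_obs()['tool_pos'],labels(w,CASES[3:]))
grasp(3,.05)
```

```text
[0.46794797 0.40484473 0.30459816] [(array([0.4803, 0.4468]), -0.2, array([27., 53.]))]
row [0.39, -4.07, 25.46] [0.03, 0.09, -0.15] rows>= 6.2
```

Request:
jog_arm(moves=[[[0.4, -4, 4, 0, 0, 0], [0.4, -4, 20, 0, 0, 0], [0.4, -4, 20, 0, 0, 0], [0.4, -4, 20, 0, 0, 0], [0.4, -4, 20, 0, 0, 0], [0.4, -4, 25.4, 0, 0, 0], [0.4, -4, 25.4, 0, 0, 0], [0.4, -4, 25.4, 0, 0, 0], [0.4, -4, 25.4, 0, 0, 0]]])

```text
t: 24.15
tool_pos: [0.4735, 0.4434, 0.0509]
tcp_rot: [1.0, -0.0, -0.001, 0.001]
wrist_force: [1.1, 1.0, 1.2]
opening: 0.0611
gripper_force: 0.0
```

Run:
```python
from h import *
grasp(3,.003)
```

```text
row [-0.21, -0.2, 4.79] [0.1, 0.08, -0.33] rows>= 1.2
```

Request:
jog_arm(moves=[[[-0.2, -0.1, 2.5, 0, 0, 0], [-0.2, -0.1, 4.8, 0, 0, 0], [-0.2, -0.1, 4.8, 0, 0, 0], [-0.2, -0.1, 4.8, 0, 0, 0], [-0.2, -0.1, 4.8, 0, 0, 0]]])

```text
t: 24.57
tool_pos: [0.4735, 0.4486, 0.0102]
tcp_rot: [1.0, 0.001, 0.002, -0.004]
wrist_force: [-5.0, -4.2, 19.1]
opening: 0.0614
gripper_force: 9.7
```

Request:
jog_arm(moves=[[[0, 0, 0, 0, 0, 0], [0, 0, 0, 0, 0, 0], [0, 0, 0, 0, 0, 0], [0, 0, 0, 0, 0, 0]]], jaw=35, squeeze=30)

```text
t: 24.9
tool_pos: [0.4736, 0.4493, 0.0102]
tcp_rot: [1.0, 0.001, 0.003, -0.004]
wrist_force: [-4.5, -2.0, 18.8]
opening: 0.0576
gripper_force: 27.8
```

Run:
```python
from h import *
deckpos(); place(-.056,0,.23); print(sensors.get_obs()['tool_pos'])
```

```text
t 24.9 deck [-234.4  194.3  -72.5] op 0.0576 gf 27.8 F [-4.5 -2.  18.8]
[0.699 0.226 0.257]
row [22.61, 22.1, -24.72] [0.38, -15.16, 6.99] rows>= 9.6
[0.47357319 0.44927336 0.01023055]
```

The finger landed on the notebook beside the case. Open, rise, and look again.

Request:
jog_arm(moves=[[[0, 0, -0.3, 0, 0, 0], [0, 0, -0.3, 0, 0, 0], [0, 0, -0.5, 0, 0, 0], [0, 0, -4, 0, 0, 0], [-4, 4, -20, 0, 0, 0], [-4, 4, -20, 0, 0, 0], [-4, 4, -20, 0, 0, 0], [-4, 4, -20, 0, 0, 0], [-4, 4, -20, 0, 0, 0], [-4, 4, -20, 0, 0, 0], [-4, 4, -20, 0, 0, 0]]], jaw=68)

```text
t: 25.82
tool_pos: [0.431, 0.4056, 0.2048]
tcp_rot: [1.0, 0.0, 0.0, -0.001]
wrist_force: [0.4, -0.2, 0.2]
opening: 0.0594
gripper_force: 0.0
```

Run:
```python
from h import *
w=grab('wrist','w6.png'); print(sensors.get_obs()['tool_pos'],labels(w,CASES[3:]))
for d in regions_of('wrist','case_b'): print(round(d['score'],2),d['location'],at_z(w,[d['location']],.02).round(3))
```

```text
[0.43078902 0.40533865 0.20361356] [None]
0.75 [210.0, 107.5] [[0.494 0.456 0.02 ]]
```

View pics/w6.png

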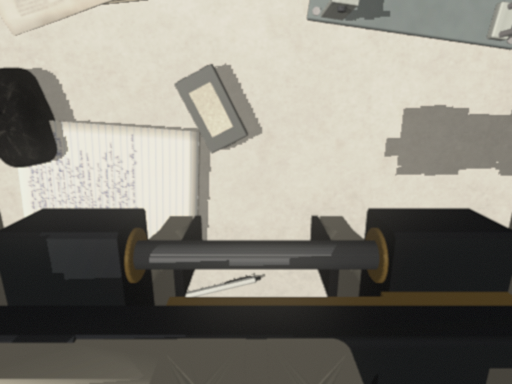

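w6: the case now lies turned about 25° at (211,108), clear ahead of the notebook edge (row ~128).

Run:
```python
from h import *
w=optics.grab_frame('wrist'); print(labels(w,[[.494,.456]],rad=.034), at_z(w,[[200,128]],.01))
m=(w['image'].min(2)>142)*1
F=labels(w,[[.49,.455]],rad=.045); print(F)
```

```text
[(array([0.4918, 0.4556]), 26.2, array([27., 53.]))] [[0.47083742 0.46847831 0.01      ]]
[(array([0.4918, 0.4556]), 26.2, array([27., 53.]))]
```

```bash
sed -i 's/(.4793,.4454,.005)/(.491,.4536,.457)/' h.py
python3 - <<'E'
from h import *
grasp(3,.05,off=.024)
E
```

```text
row [8.2, -5.91, 15.24] [0.03, 0.1, -26.18] rows>= 4.4
```

Request:
jog_arm(moves=[[[4, -3, 0, 0, 0, -7], [8.2, -5.9, 2, 0, 0, -26.2], [8.2, -5.9, 4, 0, 0, -26.2], [8.2, -5.9, 8, 0, 0, -26.2], [8.2, -5.9, 15, 0, 0, -26.2], [8.2, -5.9, 15.2, 0, 0, -26.2], [8.2, -5.9, 15.2, 0, 0, -26.2], [8.2, -5.9, 15.2, 0, 0, -26.2], [8.2, -5.9, 15.2, 0, 0, -26.2]]], jaw=64)

```text
t: 26.72
tool_pos: [0.5139, 0.4659, 0.0533]
tcp_rot: [0.974, 0.227, 0.001, -0.001]
wrist_force: [0.7, -0.6, 1.0]
opening: 0.056
gripper_force: 0.0
```

Run:
```python
from h import *
grasp(3,.003,off=.024); print(sensors.get_obs()['opening'])
```

```text
row [-0.2, 0.1, 5.03] [-0.06, -0.09, 0.08] rows>= 1.2
0.056027399409274384
```

Request:
jog_arm(moves=[[[-0.1, 0.1, 2.5, 0, 0, 0], [-0.1, 0.1, 4, 0, 0, 0], [-0.1, 0.1, 4.8, 0, 0, 0], [-0.1, 0.1, 4.8, 0, 0, 0], [-0.1, 0.1, 4.8, 0, 0, 0]]])

```text
t: 27.13
tool_pos: [0.5132, 0.4648, 0.006]
tcp_rot: [0.974, 0.227, 0.001, -0.001]
wrist_force: [0.3, 0.0, -0.6]
opening: 0.0562
gripper_force: 0.0
```

Request:
jog_arm(moves=[[[0, 0, 0.2, 0, 0, 0], [0, 0, 0.2, 0, 0, 0], [0, 0, 0.2, 0, 0, 0], [0, 0, 0.2, 0, 0, 0], [0, 0, 0.2, 0, 0, 0]]], jaw=35, squeeze=35)

```text
t: 27.55
tool_pos: [0.513, 0.4645, 0.0034]
tcp_rot: [0.974, 0.227, 0.001, -0.001]
wrist_force: [-2.1, 0.1, 5.7]
opening: 0.0457
gripper_force: 35.0
```

Run:
```python
from h import *
deckpos(); o=sensors.get_obs(); print(o['tool_pos'])
go([.45,.36,.29],down(.1));
```

```text
t 27.55 deck [-196.6  214.2  -69.5] op 0.0457 gf 35.0 F [-2.1  0.1  5.7]
[0.51299847 0.4645295  0.00342049]
row [-10.21, 6.53, -28.69] [-0.14, -0.11, 20.52] rows>= 7.5
```

Request:
jog_arm(moves=[[[0, 0, -4, 0, 0, 0], [0, 0, -24, 0, 0, 0], [0, 0, -24, 0, 0, 0], [0, 0, -24, 0, 0, 0], [0, 0, -24, 0, 0, 0], [-4, 3, -28, 0, 0, 7], [-10, 6.5, -29, 0, 0, 20.5], [-10, 6.5, -29, 0, 0, 20.5], [-10, 14, -29, 0, 0, 20.5], [-10, 20, -29, 0, 0, 20.5], [-10, 20, -29, 0, 0, 20.5], [-10, 20, -29, 0, 0, 20.5]]])

```text
t: 28.55
tool_pos: [0.5114, 0.2366, 0.2929]
tcp_rot: [0.999, 0.05, 0.0, -0.001]
wrist_force: [1.8, -0.2, -1.2]
opening: 0.046
gripper_force: 35.0
```

Request:
jog_arm(moves=[[[0, 0, 0, 0, 0, 0], [0, 0, 0, 0, 0, 0]]])

```text
t: 28.72
tool_pos: [0.5115, 0.2384, 0.2922]
tcp_rot: [0.999, 0.049, 0.0, -0.001]
wrist_force: [0.1, -0.4, 0.1]
opening: 0.0453
gripper_force: 35.0
```

Run:
```python
from h import *
o=sensors.get_obs(); print(o['tool_pos']); deckpos(); place(-.025,0,.23)
```

```text
[0.51147917 0.23842965 0.29218004]
t 28.72 deck [-246.1  -10.5  216.2] op 0.0453 gf 35.0 F [ 0.1 -0.4  0.1]
[0.728 0.223 0.249]
row [21.44, 3.67, 4.35] [1.51, -14.85, 12.4] rows>= 5.3
```

Request:
jog_arm(moves=[[[8, 1, 1, 0, 0, 5], [21.4, 3.7, 4.3, 1.5, -14.9, 12.4], [21.4, 3.7, 4.3, 1.5, -14.9, 12.4], [21.4, 3.7, 4.3, 1.5, -14.9, 12.4], [21.4, 3.7, 4.3, 1.5, -14.9, 12.4], [21.4, 3.7, 4.3, 1.5, -14.9, 12.4], [21.4, 3.7, 4.3, 1.5, -14.9, 12.4], [21.4, 3.7, 4.3, 1.5, -14.9, 12.4], [21.4, 3.7, 4.3, 1.5, -14.9, 12.4]]])

```text
t: 29.47
tool_pos: [0.7273, 0.2255, 0.2483]
tcp_rot: [0.99, -0.058, -0.13, -0.007]
wrist_force: [-0.0, -0.4, 0.0]
opening: 0.0456
gripper_force: 35.0
```

Run:
```python
from h import *
deckpos(); place(-.025,0,.085)
```

```text
t 29.47 deck [-26.2   2.5 229.2] op 0.0456 gf 35.0 F [-0.  -0.4  0. ]
[0.691 0.227 0.109]
row [0.15, 0.22, 14.42] [0.13, 0.1, 0.18] rows>= 3.5
```

Request:
jog_arm(moves=[[[0.1, 0.2, 4, 0, 0, 0], [0.1, 0.2, 14.4, 0, 0, 0], [0.1, 0.2, 14.4, 0, 0, 0], [0.1, 0.2, 14.4, 0, 0, 0], [0.1, 0.2, 14.4, 0, 0, 0], [0.1, 0.2, 14.4, 0, 0, 0], [0.1, 0.2, 14.4, 0, 0, 0]]])

```text
t: 30.05
tool_pos: [0.693, 0.2276, 0.1131]
tcp_rot: [0.99, -0.057, -0.128, -0.008]
wrist_force: [-0.4, 0.1, -0.4]
opening: 0.0458
gripper_force: 35.0
```

Run:
```python
from h import *
deckpos(); place(-.022,0,.066); print(labels(grab('wrist','w7.png'),[[.69,.227]],z=.12))
```

```text
t 30.05 deck [-24.7   0.5  89.7] op 0.0458 gf 35.0 F [-0.4  0.1 -0.4]
[0.689 0.228 0.089]
row [0.26, 0.05, 2.37] [0.0, -0.2, 0.24] rows>= 0.6
[(array([0.661 , 0.2322]), 82.0, array([22., 30.]))]
```

View pics/w7.png

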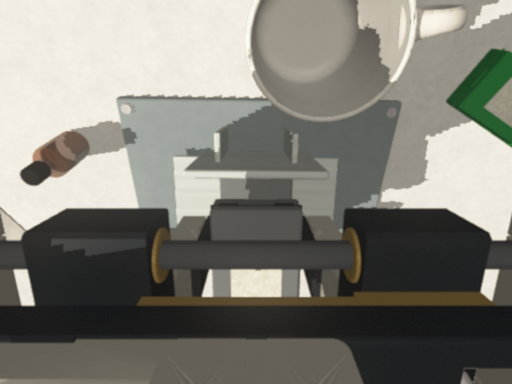

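w7: the held case's front end is at (256,205), square behind the backstop top at (256,173); mug and bottle untouched.

Request:
jog_arm(moves=[[[0, 0, 1, 0, 0, 0], [0, 0, 1.9, 0, 0, 0], [0, 0, 1.9, 0, 0, 0], [0, 0, 1.9, 0, 0, 0], [0.3, 0, 1.9, 0, 0, 0], [0.5, 0, 1.9, 0, 0, 0], [0.5, 0, 2, 0, 0, 0], [0.5, 0, 2, 0, 0, 0], [0.5, 0, 2, 0, 0, 0]]])

```text
t: 30.85
tool_pos: [0.6913, 0.2265, 0.0886]
tcp_rot: [0.99, -0.058, -0.13, -0.007]
wrist_force: [0.3, 0.4, -1.2]
opening: 0.0455
gripper_force: 35.0
```

Run:
```python
from h import *
deckpos()
```

```text
t 30.85 deck [-19.8  -0.8  65.7] op 0.0455 gf 35.0 F [ 0.3  0.4 -1.2]
```

Request:
jog_arm(moves=[[[0.1, 0, 0.1, 0, 0, 0], [0.2, 0, 0.2, 0, 0, 0], [0.3, 0, 0.2, 0, 0, 0], [0.4, 0, 0.2, 0, 0, 0], [0.4, 0, 0.2, 0, 0, 0]]])

```text
t: 31.27
tool_pos: [0.6936, 0.2263, 0.0863]
tcp_rot: [0.99, -0.058, -0.131, -0.007]
wrist_force: [-4.7, 2.2, 4.7]
opening: 0.0457
gripper_force: 35.0
```

Run:
```python
from h import *
deckpos()
```

```text
t 31.27 deck [-17.   -0.7  64.1] op 0.0457 gf 35.0 F [-4.7  2.2  4.7]
```

Request:
jog_arm(moves=[[[-0.1, 0, 0, 0, 0, 0], [-0.1, 0, 0, 0, 0, 0], [-0.1, 0, 0, 0, 0, 0], [-0.1, 0, 0, 0, 0, 0], [-0.1, 0, -3, 0, 0, 0], [-0.1, 0, -10, 0, 0, 0], [-8, 0, -21, 0, 0, 0], [-8, 0, -21, 0, 0, 0], [-8, 0, -21, 0, 0, 0], [-8, 0, -21, 0, 0, 0], [-8, 0, -21, 0, 0, 0], [-8, 0, -21, 0, 0, 0]]], jaw=68)

```text
t: 32.27
tool_pos: [0.6724, 0.2294, 0.3131]
tcp_rot: [0.99, -0.058, -0.127, -0.009]
wrist_force: [0.2, -0.2, -1.0]
opening: 0.0597
gripper_force: 0.0
```

Run:
```python
from h import *
w=grab('wrist'); deckpos(); pile(w,4)
s=grab('scene'); im=s['image'][:,:,::-1]
A=cv2.resize(im[90:265,110:315],None,fx=3,fy=3,interpolation=cv2.INTER_CUBIC)
cv2.imwrite('pics/s3.png',A)
```

```text
t 32.32 deck [-95.9  -0.4 275. ] op 0.0596 gf 0.0 F [-0.4  0.  -1.6]
pile top rel. expected, mm (along, across): [1.3 0.2] yaw err -0.4 [27. 56.]
```

View pics/s3.png

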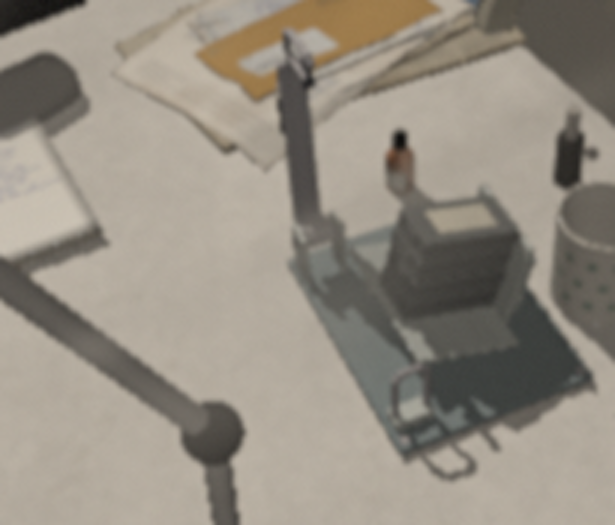

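The pile of four stands square against the backstop, s3 (450,260). The bar stands upright at (300,150) with the ring at (410,390). Next I work out the bar angle and the pushing path.

```bash
cat >> h.py <<'E'
H=np.array([.598,.3275]); UY=-np.array([-np.sin(DK[2]),np.cos(DK[2])])  # towards the ring
def barpt(th,r_,n): u=r_*np.cos(th)-n*np.sin(th); return np.array([*(H+u*UY),.05+r_*np.sin(th)+n*np.cos(th)])
def uz(u,z,yaw=DK[2]): # tcp at distance u from hinge towards ring, height z
    go([*(H+u*UY),z],down(yaw))
def tcpu():
    o=sensors.get_obs(); d=o['tool_pos'][:2]-H; print('t',round(o['t'],2),'u',round(d@UY,4),'off-line',round(d@[UY[1],-UY[0]],4),'z',o['tool_pos'][2].round(4),'F',o['wrist_force'].round(1),'op',round(o['opening'],3))
E
python3 - <<'E'
from h import *
s=optics.grab_frame('scene')
for th in(1.4,1.57,1.8): print(th,proj(s,[barpt(th,.02,.02),barpt(th,.105,.0315),barpt(th,.19,.02)]).round())
for n in('bar','bar_pad','gate'):
  for d in regions_of('scene',n): ys,xs=np.nonzero(d['region']); print(n,round(d['score'],2),d['location'],xs.min(),xs.max(),ys.min(),ys.max())
uz(-.105,.32); uz(-.105,.19)
E
```

```text
1.4 [[211. 157.]
 [209. 131.]
 [212. 109.]]
1.57 [[211. 157.]
 [206. 128.]
 [206. 100.]]
1.8 [[210. 158.]
 [203. 125.]
 [198.  93.]]
bar 0.4 [310.1, 173.1] 293 331 151 198
bar 0.15 [260.3, 180.8] 239 277 175 189
row [-8.49, -19.43, 0.95] [0.16, 15.1, 0.11] rows>= 5.1
row [-5.1, -19.46, 13.5] [0.16, 15.1, 0.11] rows>= 5.8
```

Request:
jog_arm(moves=[[[-2, 0, -3, 0, 0, 0], [-8.5, -19.4, 0.9, 0, 15.1, 0], [-8.5, -19.4, 0.9, 0, 15.1, 0], [-8.5, -19.4, 0.9, 0, 15.1, 0], [-8.5, -19.4, 0.9, 0, 15.1, 0], [-8.5, -19.4, 0.9, 0, 15.1, 0], [-8.5, -19.4, 0.9, 0, 15.1, 0], [-8.5, -19.4, 0.9, 0, 15.1, 0], [-8.5, -19.4, 0.9, 0, 15.1, 0]]], jaw=0, squeeze=20)

```text
t: 33.32
tool_pos: [0.6105, 0.4318, 0.3213]
tcp_rot: [0.998, -0.058, 0.001, 0.001]
wrist_force: [0.2, -0.3, 0.4]
opening: 0.0052
gripper_force: 0.0
```

Run:
```python
from h import *
tcpu(); uz(-.105,.19)
for d in regions_of('wrist','bar')[:1]: pass
w=grab('wrist','w8.png'); pile(w,4); print(proj(w,[barpt(1.5,.19,.02),barpt(1.5,.105,.0315),[*H,.05]]).round())
```

```text
t 33.32 u -0.1051 off-line 0.0001 z 0.3213 F [ 0.2 -0.3  0.4] op 0.005
row [-0.01, -0.03, 13.13] [0.14, -0.09, 0.19] rows>= 3.1
pile top rel. expected, mm (along, across): [17.8  3.3] yaw err 96.1 [18. 26.]
[[378. 191.]
 [332. 169.]
 [331. 153.]]
```

View pics/w8.png

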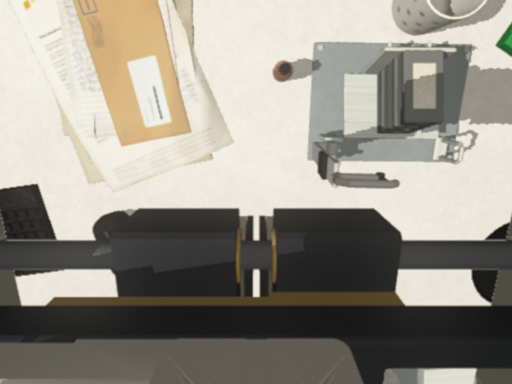

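w8: the bar runs from the hinge (330,155) up to the hook (395,183), leaning slightly inwards; the pile lid is at (425,85). Path to its outer side is clear.

Request:
jog_arm(moves=[[[0.3, 0, 4, 0, 0, 0], [0.3, 0, 13.1, 0, 0, 0], [0.3, 0, 13.1, 0, 0, 0], [0.3, 0, 13.1, 0, 0, 0], [0.3, 0, 13.1, 0, 0, 0], [0.3, 0, 13.1, 0, 0, 0]]])

```text
t: 33.92
tool_pos: [0.6154, 0.4307, 0.1935]
tcp_rot: [0.998, -0.059, 0.002, 0.0]
wrist_force: [0.4, -0.3, 1.3]
opening: 0.0004
gripper_force: 0.0
```

Request:
jog_arm(moves=[[[0, 2, 0, 0, 0, 0], [0, 4, 0, 0, 0, 0], [0, 5.5, 0, 0, 0, 0], [0, 7, 0, 0, 0, 0], [0, 8, 0, 0, 0, 0], [0, 9, 0, 0, 0, 0], [0, 10, 0, 0, 0, 0], [0, 11, 0, 0, 0, 0], [0, 11, 0, 0, 0, 0]]])

```text
t: 34.67
tool_pos: [0.6007, 0.3201, 0.1916]
tcp_rot: [0.998, -0.059, 0.001, 0.001]
wrist_force: [-0.4, 0.1, -0.3]
opening: 0.0004
gripper_force: 0.0
```

Run:
```python
from h import *
tcpu()
s=grab('scene','s4.png')
for th in(.8,1.0,1.2,1.4): print(th,proj(s,[barpt(th,.19,.02)]).round())
for n in('bar','gate'):
  for d in regions_of('scene',n): ys,xs=np.nonzero(d['region']); print(n,round(d['score'],2),d['location'],xs.min(),xs.max(),ys.min(),ys.max())
```

```text
t 34.67 u 0.0071 off-line -0.0035 z 0.1916 F [-0.4  0.1 -0.3] op 0.0
0.8 [[233. 153.]]
1.0 [[226. 136.]]
1.2 [[219. 121.]]
1.4 [[212. 109.]]
bar 0.55 [212.9, 142.4] 208 227 127 172
gate 0.22 [216.7, 144.6] 207 227 127 171
```

Request:
jog_arm(moves=[[[0, 1, 0, 0, 0, 0], [0, 2, 0.5, 0, 0, 0], [0, 3, 1.2, 0, 0, 0], [0, 4, 2, 0, 0, 0], [0, 4.3, 3, 0, 0, 0], [0, 4.5, 4.2, 0, 0, 0], [0, 4.8, 5.4, 0, 0, 0], [0, 5.8, 6.4, 0, 0, 0], [0, 6.8, 7.4, 0, 0, 0], [0, 6.8, 7.4, 0, 0, 0], [0, 6.8, 7.4, 0, 0, 0]]])

```text
t: 35.73
tool_pos: [0.5926, 0.2521, 0.1164]
tcp_rot: [0.998, -0.06, 0.0, 0.001]
wrist_force: [-0.0, 0.4, 0.5]
opening: 0.0047
gripper_force: 0.0
```

Run:
```python
from h import *
tcpu()
s=grab('scene','s4.png')
for th in(.2,.3,.4,.5,.6): print(th,proj(s,[barpt(th,.19,.02)]).round())
for n in('bar','gate'):
  for d in regions_of('scene',n): ys,xs=np.nonzero(d['region']); print(n,round(d['score'],2),d['location'],xs.min(),xs.max(),ys.min(),ys.max())
```

```text
t 35.73 u 0.0755 off-line -0.0037 z 0.1164 F [-0.   0.4  0.5] op 0.005
0.2 [[247. 204.]]
0.3 [[246. 196.]]
0.4 [[244. 188.]]
0.5 [[242. 179.]]
0.6 [[239. 171.]]
bar 0.64 [233.5, 182.7] 210 249 159 211
```

Request:
jog_arm(moves=[[[0, 0.5, 0.5, 0, 0, 0], [0, 1, 1, 0, 0, 0], [0, 1.2, 1.5, 0, 0, 0], [0, 1.3, 2, 0, 0, 0], [0, 1.4, 2.4, 0, 0, 0], [0, 1.4, 2.7, 0, 0, 0], [0, 1.4, 3, 0, 0, 0], [0, 1.4, 3, 0, 0, 0]]])

```text
t: 36.55
tool_pos: [0.5912, 0.2389, 0.0873]
tcp_rot: [0.998, -0.059, 0.001, 0.001]
wrist_force: [0.8, 0.3, 0.5]
opening: 0.0004
gripper_force: 0.2
```

Run:
```python
from h import *
tcpu(); pile(grab('wrist'),4)
```

```text
t 36.55 u 0.0888 off-line -0.0039 z 0.0873 F [0.8 0.3 0.5] op 0.0
no label
```

Run:
```python
from h import *
s=grab('scene','s5.png'); 
for c in('scene','wrist','top'):
  f=optics.grab_frame(c)
  for n in('bar','gate','ring_top'):
    for d in regions_of(c,n)[:2]: ys,xs=np.nonzero(d['region']); print(c,n,round(d['score'],2),d['location'],xs.min(),xs.max(),ys.min(),ys.max(),d['region'].sum())
  for th in(0,.1,.2,.4,.6): print(th,proj(f,[barpt(th,.03,.024),barpt(th,.105,.0315),barpt(th,.155,.024),barpt(th,.19,.024)]).round().tolist())
  o=sensors.get_obs()['tool_pos']; print('tcp',proj(f,[o]).round())
# scene crop, coarse grey print round the bar
im=cv2.cvtColor(s['image'],cv2.COLOR_RGB2GRAY); t0=cv2.cvtColor(cv2.imread('pics/s.png'),cv2.COLOR_BGR2GRAY)
df=(cv2.absdiff(im,t0)>25)
for y in range(150,236,3): print(y,''.join('#' if df[y,x] else '.' for x in range(195,290)))
```

```text
scene bar 0.66 [240.0, 192.6] 211 250 163 223 310
scene gate 0.32 [283.3, 312.0] 270 306 288 322 846
scene ring_top 0.64 [253.0, 206.4] 206 306 152 241 3626
0 [[219.0, 169.0], [232.0, 188.0], [242.0, 205.0], [249.0, 216.0]]
0.1 [[218.0, 168.0], [231.0, 184.0], [241.0, 200.0], [248.0, 209.0]]
0.2 [[218.0, 166.0], [230.0, 179.0], [240.0, 194.0], [247.0, 202.0]]
0.4 [[217.0, 163.0], [228.0, 170.0], [237.0, 181.0], [244.0, 186.0]]
0.6 [[215.0, 160.0], [225.0, 161.0], [233.0, 167.0], [239.0, 169.0]]
tcp [[230. 180.]]
wrist bar 0.8 [170.4, 210.3] 100 427 192 240 3005
wrist gate 0.7 [382.6, 210.2] 359 389 201 220 126
wrist ring_top 0.79 [205.0, 112.0] 99 428 0 239 46284
wrist ring_top 0.3 [380.3, 211.0] 359 389 201 220 135
0 [[161.0, 228.0], [288.0, 233.0], [371.0, 228.0], [430.0, 228.0]]
0.1 [[155.0, 230.0], [284.0, 241.0], [375.0, 239.0], [443.0, 242.0]]
0.2 [[149.0, 232.0], [276.0, 250.0], [377.0, 252.0], [454.0, 259.0]]
0.4 [[135.0, 235.0], [251.0, 268.0], [370.0, 284.0], [470.0, 305.0]]
0.6 [[120.0, 237.0], [212.0, 288.0], [340.0, 326.0], [465.0, 377.0]]
tcp [[257. 231.]]
top ring_top 
[... 2601 characters left out ...]

216 .................................................#####............................#############
219 ..........................................###...########......................#################
222 ................................................########.................###################...
225 .................................................########.................###########..........
228 ....................................................###......########........#...........######
231 ................................................................######............##########...
234 #........................................................####..................###########.....
```

Request:
jog_arm(moves=[[[0, 0, 0.15, 0, 0, 0], [0, 0, 0.3, 0, 0, 0], [0, 0, 0.3, 0, 0, 0]]])

```text
t: 37.5
tool_pos: [0.5915, 0.2402, 0.0842]
tcp_rot: [0.998, -0.059, 0.001, 0.001]
wrist_force: [0.2, 1.2, -0.1]
opening: 0.0003
gripper_force: 0.0
```

Request:
jog_arm(moves=[[[0, 0, 0.15, 0, 0, 0], [0, 0, 0.3, 0, 0, 0], [0, 0, 0.3, 0, 0, 0]]])

```text
t: 37.75
tool_pos: [0.5917, 0.2403, 0.0818]
tcp_rot: [0.998, -0.059, 0.001, 0.001]
wrist_force: [-0.4, -0.4, 1.6]
opening: 0.0003
gripper_force: 1.0
```

Run:
```python
from h import *
w=grab('wrist'); tcpu()
for d in regions_of('wrist','bar')[:1]+regions_of('wrist','gate')[:1]+regions_of('wrist','bar_pad')[:1]:
    m=d['region']; print(d['score'],d['location'])
    for c in range(100,432,22):
        ys=np.nonzero(m[:,c])[0]
        if len(ys):
            P=at_z(w,[[c,ys.min()],[c,ys.max()]],.074)[:,:2]-H
            print(c,ys.min(),ys.max(),len(ys),'u',(P@UY).round(3),'off',(P@[UY[1],-UY[0]]).round(3))
for y in range(185,246,4): print(y,' '.join('%3d'%v for v in w['image'][y,90:440:12].mean(1)))
```

```text
t 37.8 u 0.0873 off-line -0.0042 z 0.0818 F [-0.9 -0.5  2.7] op 0.0
0.55 [159.7, 209.9]
100 205 237 33 u [-0.001 -0.004] off [-0.016  0.003]
122 195 225 31 u [0.012 0.01 ] off [-0.022 -0.004]
144 206 208 3 u [0.024 0.023] off [-0.016 -0.015]
166 206 208 3 u [0.036 0.036] off [-0.016 -0.015]
188 206 208 3 u [0.048 0.048] off [-0.016 -0.015]
254 207 215 9 u [0.086 0.086] off [-0.015 -0.011]
298 207 207 1 u [0.111 0.111] off [-0.015 -0.015]
364 200 208 9 u [0.147 0.148] off [-0.02  -0.015]
386 200 210 11 u [0.16 0.16] off [-0.02  -0.014]
408 209 237 29 u [0.173 0.175] off [-0.014  0.003]
0.57 [378.7, 205.9]
364 200 204 5 u [0.147 0.148] off [-0.02  -0.017]
386 204 210 7 u [0.16 0.16] off [-0.017 -0.014]
0.75 [162.8, 208.1]
100 204 239 36 u [-0.001 -0.004] off [-0.017  0.004]
122 194 226 33 u [0.012 0.01 ] off [-0.023 -0.004]
144 206 209 4 u [0.024 0.023] off [-0.016 -0.014]
166 206 208 3 u [0.036 0.036] off [-0.016 -0.015]
188 206 208 3 u [0.048 0.048] off [-0.016 -0.015]
254 206 217 12 u [0.086 0.086] off [-0.016 -0.009]
364 199 209 11 u [0.147 0.148] off [-0.02  -0.014]
386 200 210 11
[... 1369 characters left out ...]
  30  30  30  92  36  36  30  29  29  27  26  27  27  29  29 101  94  87 150 230
229 234 215 213  47  42  38  35  32  31  31  31  30  29  81  36  54  29  29  27  26  26  25  27  29  30  32 117 119 213 231
233 232 213 206  57  51  48  47  44  44  43  43  44  43  78  35  84  43  41  32  32  31  33  31  35  35  37 119 120 231 230
237 232 213 177  56  53  49  47  46  46  44  44  43  44  77  31 104  42  43  31  34  32  31  32  33  35  38 174 191 231 230
241  81  75  70  67  63  60  57  57  55  54  54  54  53  45  40 118  52  52  33  33  33  34  33  34  35  40  70  71  72  71
245  70  74  71  66  64  59  57  56  55  54  53  51  52  53  52 129  52  51  35  33  34  33  34  35  37  39  56  57  57  59
```

Request:
jog_arm(moves=[[[0, 0, 0.15, 0, 0, 0], [0, 0, 0.3, 0, 0, 0], [0, 0, 0.3, 0, 0, 0], [0, 0, 0.3, 0, 0, 0]]])

```text
t: 38.28
tool_pos: [0.5919, 0.2403, 0.0813]
tcp_rot: [0.998, -0.058, 0.002, 0.0]
wrist_force: [-8.4, -2.1, 21.5]
opening: 0.0002
gripper_force: 10.5
```

Request:
jog_arm(moves=[[[0, 0, -0.5, 0, 0, 0], [0, 0, -2, 0, 0, 0], [0, 0, -18, 0, 0, 0], [0, 0, -18, 0, 0, 0], [0, 0, -18, 0, 0, 0], [0, 0, -18, 0, 0, 0], [-4, 0, -22, 0, 0, 0], [-4, 0, -22, 0, 0, 0], [-4, 0, -22, 0, 0, 0], [-4, 0, -22, 0, 0, 0]]])

```text
t: 39.12
tool_pos: [0.5511, 0.2456, 0.2989]
tcp_rot: [0.998, -0.058, 0.002, -0.0]
wrist_force: [0.3, -0.1, -0.3]
opening: 0.0002
gripper_force: 0.0
```

Run:
```python
from h import *
w=grab('wrist','w9.png'); tcpu(); pile(w,4)
o=sensors.get_obs(); print(o['wrist_force'])
for c in('wrist','scene'):
  f=w if c=='wrist' else optics.grab_frame(c)
  for n in('bar','gate','bar_pad'):
    for d in regions_of(c,n)[:2]: ys,xs=np.nonzero(d['region']); print(c,n,round(d['score'],2),np.round(d['location']),xs.min(),xs.max(),ys.min(),ys.max())
  for th in(0,.1,.2): print(th,proj(f,[barpt(th,.03,.024),barpt(th,.105,.0315),barpt(th,.155,.024),barpt(th,.19,.024)]).round().tolist())
f=grab('scene','s6.png')
im=cv2.cvtColor(f['image'],cv2.COLOR_RGB2GRAY)
for y in range(160,240,2): print(y,' '.join('%3d'%v for v in im[y,206:276:2]))
```

```text
t 39.17 u 0.0872 off-line 0.0368 z 0.2976 F [-0.2 -0.1 -0.8] op 0.0
pile top rel. expected, mm (along, across): [ 0.7 -0. ] yaw err -0.6 [28. 49.]
[-0.1840603  -0.11613678 -0.81230153]
wrist bar 0.95 [250. 126.] 182 337 115 138
wrist gate 0.23 [254. 126.] 183 337 115 138
wrist bar_pad 0.91 [252. 128.] 182 337 115 138
0 [[210.0, 129.0], [272.0, 130.0], [312.0, 129.0], [341.0, 129.0]]
0.1 [[208.0, 129.0], [269.0, 130.0], [312.0, 130.0], [342.0, 131.0]]
0.2 [[205.0, 129.0], [265.0, 131.0], [310.0, 132.0], [342.0, 132.0]]
scene bar 0.61 [232. 180.] 211 249 159 223
scene bar_pad 0.93 [232. 186.] 211 250 159 226
0 [[219.0, 169.0], [232.0, 188.0], [242.0, 205.0], [249.0, 216.0]]
0.1 [[218.0, 168.0], [231.0, 184.0], [241.0, 200.0], [248.0, 209.0]]
0.2 [[218.0, 166.0], [230.0, 179.0], [240.0, 194.0], [247.0, 202.0]]
160 179 177 170 161 156 149 146 150 164 170 170 170 170 170 169 166 168 169 153 108 103 101 103 131 143 150 154 154 156 157 157 156 156 136  99
162 179 177 158 145 152 148 148 147 156 166 171 170 169 169 170 169 169 171 137  89 100 101 100 125 159 162 161 160 159 158 156 156 157 1
[... 4778 characters left out ...]
 176 176 174 176 176 176 176 176 178 178 177 130 111 112 119 109 112  95  78  69  68  66  65  93 116 114 105  94  80  75  85
232 178 178 176 177 177 176 177 177 177 177 177 177 179 177 177 168 123 110  98  82  69  69  66  64  67  64  66  69  92  86  77  83  91 105 132
234 177 178 177 175 177 177 179 180 179 178 178 179 178 174 176 180 149 110  99  82  70  77  88  76  66  66  67  68  79  85 104 133 141 159 174
236 178 178 177 176 177 177 178 179 180 178 177 181 181 177 178 179 171 117 116 132 102  83 110  82  66  77  85  93 100 128 161 175 176 176 177
238 178 178 178 177 176 177 178 180 180 178 178 179 181 180 177 177 179 155 109 116 102  71  79  82  87  97 101 103 100 130 176 176 173 175 176
```

```bash
python3 -c "
from h import *
print(r.close_job())"
```

```text
the job is handed in; nothing more can be done
None
```

All four slide cases are stacked square against the backstop, and the retaining bar is pressed down to its stop over the ring; I handed the job in at about 39 s, with no result reported back. The gate snapping shut is inferred from the bar resting at its stop and staying down after I let go, because I did not see the gate itself. The fourth case was turned about 25° when a finger caught the notebook beside it, so I picked it up again and placed it normally.

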